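# Clip the memo pad to the copy stand

### The arm

A 7-joint arm with a two-finger parallel gripper is mounted at the origin on the work surface; the furniture and walls round the work are solid. World frame = base frame: x ahead of the robot, y to its left, z up, the work surface at z = 0. Lengths are in m, angles in rad, forces in N, time in s.
With the tool pointing down it reaches from about 0.425 to 0.925 m from the base axis. Payload 6.8 kg.
Tool frame: the origin (TCP) lies midway between the tips of the shut fingers; the grasp point (between the pads) lies 19 mm behind it (bot.grasp_offset is the distance from the TCP to the grasp point, in m); z points along the fingers, x is the direction in which the jaws open and shut, and the axes are right-handed (so a half turn about z gives the same grasp; the last joint's range is limited). The gripper opens to 85 mm and grips with 20 to 120 N. Pads are 22 mm wide; open, the fingers measure 114 mm over their backs; the gripper's body (76 mm by 85 mm) begins 54 mm behind the grasp point. The pads swing forward as they close: fully open they stand 13 mm farther back than shut.
Start: joints at [-1.292, 0.477, 0.022, 1.555, -0.011, 1.109, -0.083], TCP at [0.255, 0.625, 0.199] pointing down, gripper open.
Joint ranges: [-2.96, 2.96], [-0.34, 2.1], [-1.41, 1.46], [0.24, 2.44], [-1.37, 4.51], [0.17, 1.92], [-2.96, 2.96]. Speed limits (rad/s): [2.39, 2.39, 3.14, 3.14, 3.14, 3.14, 3.14].

### API

Orientations are given as a unit quaternion [w, x, y, z].
In Python, from station import bot, imaging gives the robot as it stands. The module is installed in compiled form; this text tells all that it offers.
- The arm moves only by the tool apply_moves, never from a script. Its argument "increments" is a list of rows, each a list of 7 numbers: the shift along the tool's x, y, z in mm, then the turn, a rotation vector about the tool's x, y, z in degrees, then the closure, from -1 (fully open) to 1 (shut). In form: [[dx, dy, dz, rx, ry, rz, grip], ...]. A call has exactly 8 rows; each row shifts and turns the pose as measured when the row begins, along the tool's axes as they then stand; what a row does not reach is not made up. A row lasts 1/8 s, in which the tool goes at most 62.5 mm and 10.7 degrees, less where a joint would pass 70% of its speed; a pose out of reach is approached as far as the arm can. A call with a gripper value outside its range is refused whole. The fingers move at their own pace and stop on an object; "grip_force" is the grip in N (left out, the last holds). Time passes only in rows, so rows that do not move let the fingers close, or fill a call up. It gives the time, the measured TCP pose, the force and the opening at its end, in the units of the state.
- bot.get_obs(): the state, without advancing time (a new reading comes with each control period).
- imaging.read_camera(name): name is "scene" or "top"; returns the picture (420x560x3 uint8, red, green, blue); there is no depth.
- imaging.get_calibration(name): a dict with "K" (3x3 intrinsics, pixels), "extrinsics" (4x4, takes a point from camera to world coordinates). Camera axes: x right, y down, z forward; pixel columns grow to the right and rows downward; lengths in m; the calibration is good to about 2 mm. A picture is of the moment at which its call begins. get_calibration takes no time and is no camera call.
- bot.hand_in(): hands the job in, once; it reports no verdict.
The state is a dict: "t": time; "q": joint angles; "joint_vel": joint speeds; "joint_torque": joint torques, N m; "eef_pos": TCP position; "tool_rot": TCP orientation; "contact_force": force on the tool from outside, world axes, zero at the start; "torque": the same for the moment, N m; "gripper_width": opening from 0.0 (shut) to 1.0 (fully open).
Only numpy, scipy, OpenCV 4.12 (cv2) and the standard library are available. Lean on these libraries where they do the work, as an engineer would, in place of code of your own. Each camera call takes 0.05 s, during which the arm holds its last target.

### The job

Put the memo pad from the wire sorter on the slanted copy stand, with its cover outwards and the same edge up as in the sorter, its bottom edge in the ledge, its back flat on the board and about in the middle. Slide the clip box's lid open, take the big sprung clip off its rail and clip the pad to the board at the middle of the top edge, pushed well down so that the jaws bite on pad and board together. Then slide the lid of the box fully shut again, and leave the tape roll and the glue stick where they are.

Things in the scene. Friction and masses are not known exactly. Their poses are not given: they have to be found in the camera images.
- stand_board: Grey copy stand, fixed: a board 140 mm wide, 6 mm thick, leaning back 30 degrees from vertical. Origin: on its front face, mid-width, at the ledge. x = straight back through the board (reader's side is -x), y = across, z = up the slope. Board's top at z = 90 mm. The ledge (z = 0) runs 23 mm forward to a lip 9 mm high and 4 mm thick. Struts behind the board reach up to z = 63 mm.
- stand_top (a point): Middle of the board's top edge, on its front face (90 mm up the slope from the ledge). The pad, once standing on the ledge, is 15 mm higher than this edge; pad and board together are 17 mm thick here. The back of the board is bare near its top.
- memo_pad: Cream memo pad, rigid, 135 wide x 105 high x 11 mm, 0.11 kg, loose. Origin: centre of its back face. x = along its 105 mm height (up at the start), y = along its 135 mm width, z = out through its cover, which is 11 mm from the back. It starts upright in the sorter, top edge about 115 mm above the desk, leaning up to 4 degrees. On the stand x points up the slope and z to the board's -x.
- sorter: Wire sorter, fixed: base 150 (x) x 74 (y) x 10 mm with four wire hoops 58 mm high, 4.4 mm thick, in planes along x at y = -27, -9, 9, 27 mm. Origin: centre of the underside, z up. The pad stands in the middle slot, 13.6 mm wide, across which (y) its 11 mm lie; the other slots are empty.
- clip_box: Light wooden box, fixed, 130 x 130 x 104 mm, walls 6 mm. Origin: centre of the underside, z up; the lid slides to +x. Inside, a rail 10 mm thick (y = -5 to +5 mm), its top 40 mm above the desk, runs along x from wall to wall. The clip sits astride it at x = -16 mm, levers up: pivot 51 mm, lever ends 95 mm above the desk.
- lid (a joint): Sliding lid of the clip box, m: 0 = shut, 0.085 = fully open: it then sticks out 85 mm past the +x wall and leaves the 86 mm of the inside next to the -x wall open. No handle: press on it and drag. It takes about 1.2 N to slide and stays where it is left. It may start up to 8 mm open.
- lid_ridges (a point): Point on the lid's top between the thumb ridges, 104 mm above the desk, flush with the box's rim; it moves with the lid. The lid is a flat board 123 (along the slide) x 117 x 6 mm; from this point it reaches 45 mm towards the box's -x and 78 mm towards its +x.
- clip: Big blue sprung clip, 0.08 kg: jaws 60 mm wide, levers 30 mm wide, steel barrel at the pivot. Origin: on the pivot axis. x = along the pivot, y = the way the levers are squeezed, z = towards the lever ends (44 mm from the pivot, 48 when squeezed); jaws point to -z and end 42 mm from it. The frame goes with the +y half: the mid-plane is its x-z plane turned about x by minus half of joint clip_jaw.
- clip_jaw (a joint): Angle between the clip's halves, rad: 0 = lips touch, 0.84 = stop (levers parallel, 19 mm over their ends; lips 32 mm apart). About 0.23 on the rail (levers 45 mm over their ends), 0.42 on pad and board (37 mm). The spring takes 6 N at the lever ends when shut, 11 N at the stop. An edge enters the jaws until it meets the barrel, 8.5 mm from the pivot.
- tape_roll: Roll of clear tape lying flat, 94 mm wide, 48 mm high, bystander. Origin: centre of the underside.
- glue_stick: Glue stick standing on its base, 27 mm wide, 90 mm high, bystander. Origin: centre of the underside.

How it is judged:
By the outcome, as a careful person would: the job done as asked, in the order asked, and still so for the second after the job is handed in, with the robot touching nothing.
It also fails if it takes over 64 s, if anything falls off the work surface, if the arm or the gripper's body presses on something with over 40 N, if the wrist force passes 120 N, or if a joint passes its speed limit or range.

## Working session

There is one attempt and no reset: what is moved stays moved. The work goes in short steps, Python scripts to look and compute and a tool call to move; the robot and the scene stay as the last step left them, time stands still between calls to the robot, and variables do not carry over. Pictures are saved under pics/ and viewed, and the job is handed in when it is done.

Besides the shell and the picture viewer there is one more tool, called after "Request:" as name(argument=value, ...) on one line, values as JSON. apply_moves: Moves the arm, as the interface text tells. Its arguments: {"type":"object","properties":{"increments":{"type":"array","items":{"type":"array","items":{"type":"number"}}},"grip_force":{"type":"number"}},"required":["increments"]}

```bash
mkdir -p pics; ls
python3 - <<'E'
from station import bot, imaging
import cv2,json
o=bot.get_obs();print({k:(v if not hasattr(v,'tolist') else v.tolist()) for k,v in o.items()}, bot.grasp_offset)
for n in ("scene","top"):
    im=imaging.read_camera(n);cv2.imwrite(f"pics/{n}0.png",im[:,:,::-1]);c=imaging.get_calibration(n);print(n,c["K"],c["extrinsics"])
E
```

```text
pics
{'t': 0.0, 'q': [-1.2920823664548042, 0.47778805129686414, 0.02235475144911997, 1.556472710638455, -0.011505105911530672, 1.1092448145212281, -0.08310933140939834], 'joint_vel': [-0.0007511591957637081, 0.0010222267080418949, -0.0008875245359155928, 0.0003117628563299769, -0.0014466839135923663, 6.416739200078129e-06, 0.0007113639239475686], 'joint_torque': [-0.0004348244056018302, -59.64412808418274, 1.6076280176639557, -28.119454979896545, 0.012447230983525515, 0.009343248966615647, -5.417291681908409e-07], 'eef_pos': [0.2544187849690192, 0.6245218020620167, 0.19752513472870464], 'tool_rot': [0.0005523108327147657, 0.8298318811775155, 0.5580127712000762, -0.0007007936509432828], 'contact_force': [-0.3537116578714997, -0.31965031016581924, -0.017555797124929464], 'torque': [0.0011941198571049471, -0.017631944586261612, -0.0413996758217475], 'gripper_width': 0.9996198773816997} 0.0187
scene [[525.12032552   0.         284.48264783]
 [  0.         525.12032552 214.23407326]
 [  0.           0.           1.        ]] [[ 0.910993   -0.31541134  0.26572062  0.18528876]
 [-0.41217461 -0.71859492  0.56011912 -0.58035494]
 [ 0.01427757 -0.61978789 -0.78463949  1.07455127]
 [ 0.          0.          0.          1.        ]]
top [[523.02218451   0.         276.22913981]
 [  0.         523.02218451 211.80700062]
 [  0.           0.           1.        ]] [[-0.02137208 -0.99683587  0.07656033  0.41048632]
 [-0.99962617  0.02000017 -0.01864144  0.14916751]
 [ 0.01705124 -0.07693012 -0.99689067  1.3424319 ]
 [ 0.          0.          0.          1.        ]]
```

View pics/scene0.png

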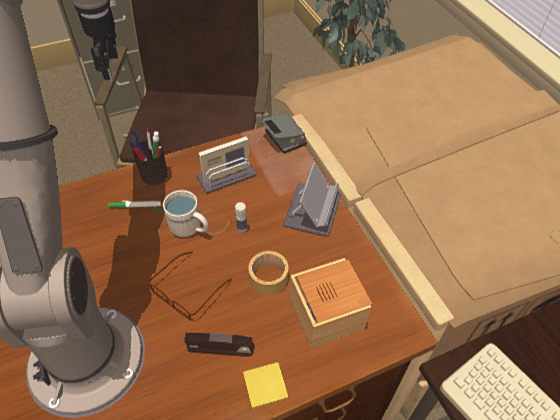

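View pics/top0.png

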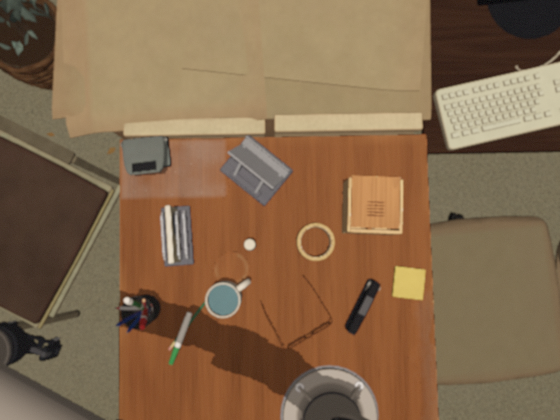

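Run:
```python
import cv2,numpy as np
t=cv2.imread('pics/top0.png');s=cv2.imread('pics/scene0.png')
def c(im,x,y,w,h,k): return cv2.resize(im[y:y+h,x:x+w],(w*k,h*k),interpolation=cv2.INTER_CUBIC)
a=np.hstack([c(t,150,190,56,84,7),c(t,215,130,84,84,7)[:, :400]]);
cv2.imwrite('pics/za.png',np.hstack([c(t,150,195,50,80,7),c(t,215,130,64,80,7)]))
cv2.imwrite('pics/zb.png',np.hstack([c(t,340,165,70,80,6),c(s,285,250,60,80,6)]))
cv2.imwrite('pics/zc.png',c(s,190,130,155,110,5))
cv2.imwrite('pics/zd.png',c(s,280,245,100,100,6))
```

```text
(no output)
```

View pics/za.png

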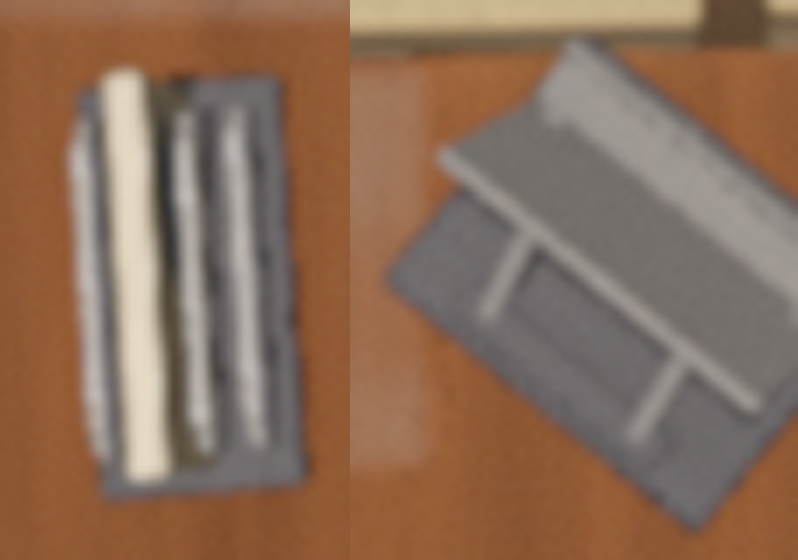

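View pics/zc.png

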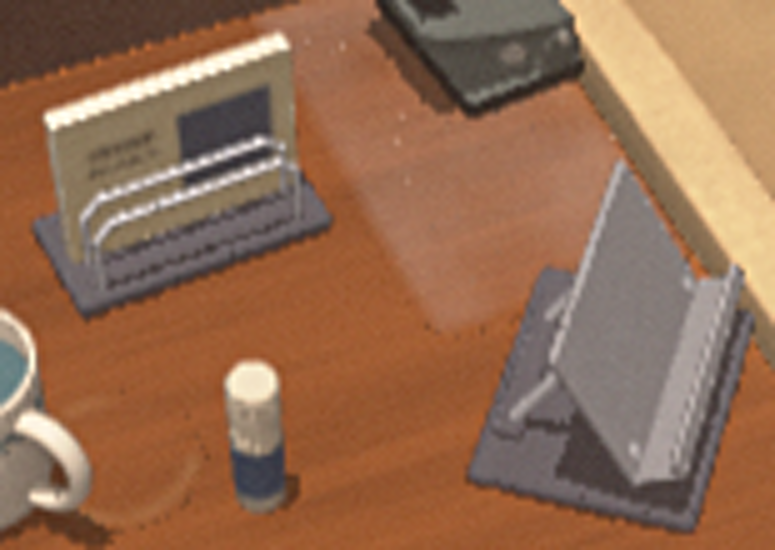

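View pics/zd.png

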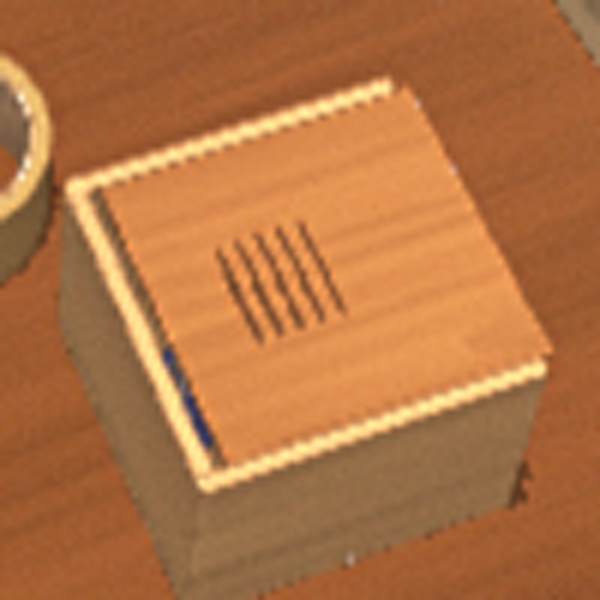

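View pics/zb.png

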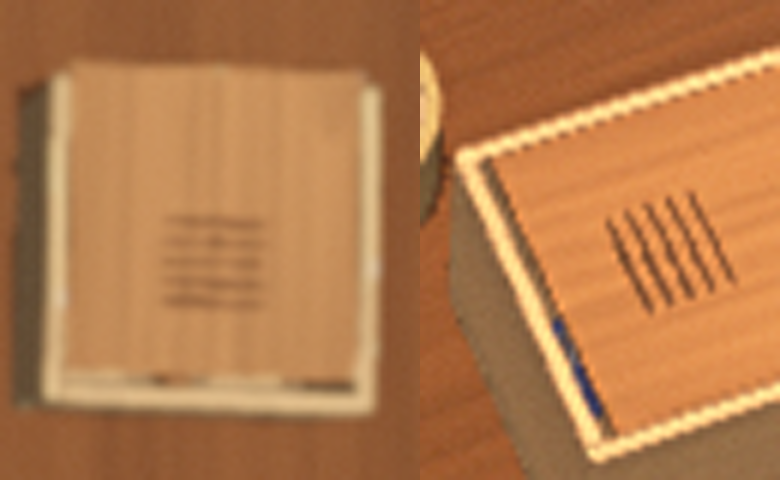

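```bash
cat > h.py <<'E'
import numpy as np,cv2
from station import bot, imaging
C={n:imaging.get_calibration(n) for n in("scene","top")}
def ray(n,p):
    c=C[n];E=np.array(c["extrinsics"]);d=E[:3,:3]@np.linalg.solve(np.array(c["K"]),[p[0],p[1],1.]);return E[:3,3],d/np.linalg.norm(d)
def onz(n,p,z):
    o,d=ray(n,p);return o+d*(z-o[2])/d[2]
def tri(pt,ps):
    A=[];b=[];R=[]
    for n,p in(("top",pt),("scene",ps)):
        o,d=ray(n,p);P=np.eye(3)-np.outer(d,d);A.append(P);b.append(P@o);R.append((o,d))
    x=np.linalg.solve(A[0]+A[1],b[0]+b[1]);return x,np.linalg.norm(A[0]@x-b[0])*2000
def proj(n,X):
    c=C[n];E=np.array(c["extrinsics"]);p=np.array(c["K"])@(E[:3,:3].T@(np.asarray(X)-E[:3,3]));return p[:2]/p[2]
def snap(n,name):
    im=imaging.read_camera(n)[:,:,::-1].copy();cv2.imwrite(f"pics/{name}.png",im);return im
def crop(im,x,y,w,h,k): return cv2.resize(im[y:y+h,x:x+w],(w*k,h*k),interpolation=cv2.INTER_CUBIC)
def state():
    from scipy.spatial.transform import Rotation as R
    o=bot.get_obs();q=o['tool_rot'];M=R.from_quat([q[1],q[2],q[3],q[0]]).as_matrix()
    return o,np.array(o['eef_pos']),M
E
cat > m.py <<'E'
from h import *
np.set_printoptions(precision=4,suppress=True)
t=cv2.imread('pics/top0.png');s=cv2.imread('pics/scene0.png')
hsv=cv2.cvtColor(t,cv2.COLOR_BGR2HSV)
roi=t[195:275,150:200].astype(int)
m=((roi[...,2]>175)&(roi[...,2]-roi[...,0]>12)).astype(np.uint8)
m=cv2.morphologyEx(m,cv2.MORPH_OPEN,np.ones((3,3),np.uint8))
ct=max(cv2.findContours(m,0,2)[0],key=cv2.contourArea)
r=cv2.minAreaRect(ct);bx=cv2.boxPoints(r)+[150,195];print(r,bx)
for p in bx: print(onz("top",p,.115))
print("padc",onz("top",bx.mean(0),.115), bx.mean(0))
# stand
for nm,a,b in (("topL",(227.9,152.1),(315,162)),("topR",(272.9,187.9),(301,204))):
    x,e=tri(a,b);print(nm,x,e)
# box rim corners guess z=.104
for p in ((340+62/6,165+70/6),(340+378/6,165+82/6),(340+45/6,165+402/6),(340+375/6,165+412/6)): print("box",p,onz("top",p,.104))
for p in ((280+75/6,245+183/6),(280+208/6,245+487/6),(280+390/6,245+83/6),(280+545/6,245+370/6)): print("boxS",p,onz("scene",p,.104))
print("ridge", onz("top",(340+215/6,165+262/6),.104), onz("scene",(280+280/6,245+282/6),.104))
E
python3 m.py
```

```text
((18.761884689331055, 38.51552963256836), (57.2696418762207, 5.2714104652404785), 86.26860046386719) [[164.2682 205.1129]
 [169.5285 204.7699]
 [173.2555 261.9181]
 [167.9953 262.2612]]
[0.5258 0.3887 0.115 ]
[0.5264 0.3764 0.115 ]
[0.3925 0.3685 0.115 ]
[0.392  0.3807 0.115 ]
padc [0.4589 0.3786 0.115 ] [168.7619 233.5155]
topL [0.6538 0.2378 0.1029] 5.0135199064569225
topR [0.5653 0.1321 0.0947] 2.7317523764296707
box (350.3333333333333, 176.66666666666666) [ 0.5864 -0.0531  0.104 ]
box (403.0, 178.66666666666666) [ 0.5792 -0.1795  0.104 ]
box (347.5, 232.0) [ 0.4541 -0.0421  0.104 ]
box (402.5, 233.66666666666669) [ 0.4475 -0.1731  0.104 ]
boxS (292.5, 275.5) [ 0.4604 -0.0479  0.104 ]
boxS (314.6666666666667, 326.1666666666667) [ 0.4511 -0.1742  0.104 ]
boxS (345.0, 258.8333333333333) [ 0.5847 -0.0559  0.104 ]
boxS (370.8333333333333, 306.6666666666667) [ 0.5773 -0.182   0.104 ]
ridge [ 0.5083 -0.1116  0.104 ] [ 0.5093 -0.114   0.104 ]
```

Run:
```python
from h import *
t=cv2.imread('pics/top0.png');s=cv2.imread('pics/scene0.png')
cv2.imwrite('pics/ya.png',crop(t,215,132,80,75,10))
cv2.imwrite('pics/yb.png',crop(s,280,155,65,85,7))
```

```text
(no output)
```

View pics/ya.png

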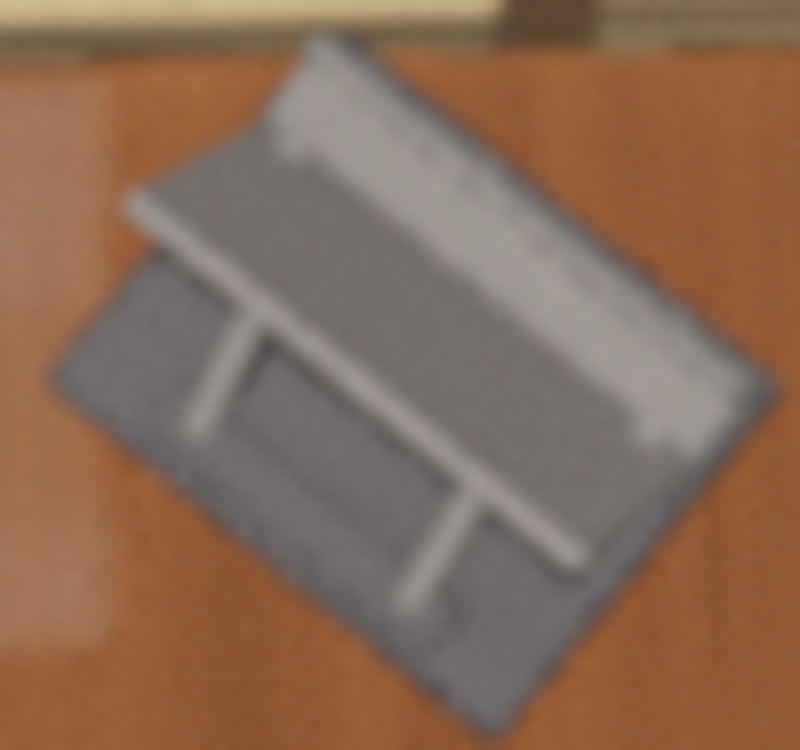

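View pics/yb.png

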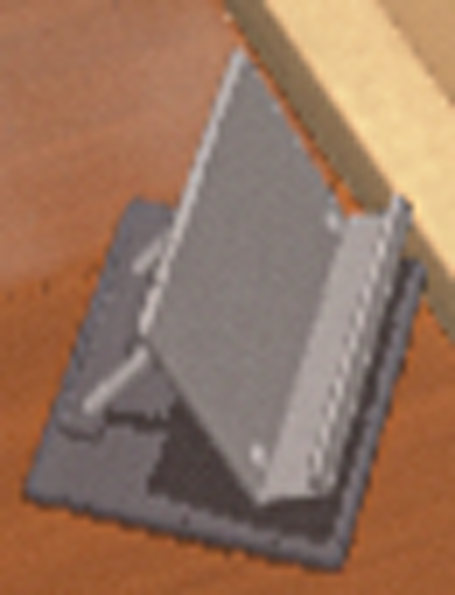

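Run:
```python
from h import *
np.set_printoptions(precision=4,suppress=True)
T=lambda x,y:((x+.5)/10-.5+215,(y+.5)/10-.5+132)
S=lambda x,y:((x+.5)/7-.5+280,(y+.5)/7-.5+155)
P={}
for nm,a,b in (("tl",T(133,203),S(239,52)),("tr",T(580,560),S(147,335)),("lipL",T(328,45),S(402,203)),("lipR",T(745,385),S(330,490)),("lipR2",T(715,445),S(330,495)),
   ("baseL",T(55,375),S(133,200)),("baseN",T(492,735),S(28,495)),("baseR",T(775,392),S(338,565)),("baseF",T(345,40),S(418,265))):
    x,e=tri(a,b);P[nm]=x;print(nm,x,e, onz("top",a,.01)[:2],onz("scene",b,.01)[:2])
```

```text
tl [0.6525 0.2385 0.1031] 1.2362751696955765 [0.6701 0.2455] [0.698  0.3168]
tr [0.5651 0.1332 0.0997] 1.6630240165750252 [0.5754 0.1324] [0.6009 0.1986]
lipL [0.7029 0.1934 0.044 ] 0.18106332782937165 [0.7104 0.1946] [0.72   0.2189]
lipR [0.6176 0.0894 0.0361] 3.9591951522532383 [0.6199 0.089 ] [0.6305 0.1058]
lipR2 [0.6113 0.094  0.0295] 20.533683236210443 [0.6045 0.097 ] [0.6295 0.1037]
baseL [0.627  0.2665 0.0046] 0.6935257152535085 [0.6258 0.2661] [0.6251 0.2621]
baseN [ 0.5322  0.1557 -0.0013] 0.7981548873867166 [0.5308 0.1558] [0.5289 0.1479]
baseR [0.6203 0.0804 0.0009] 2.14738420011182 [0.6179 0.0813] [0.6177 0.0746]
baseF [0.7122 0.1903 0.0073] 0.15917571699728628 [0.7117 0.1902] [0.7108 0.1884]
```

```bash
cat > plan.py <<'E'
from h import *
from scipy.spatial.transform import Rotation as R, Slerp
np.set_printoptions(precision=4,suppress=True)
def down(az): # tool x azimuth deg
    a=np.radians(az);return np.array([[np.cos(a),np.sin(a),0],[np.sin(a),-np.cos(a),0],[0,0,-1]])
e=np.array([.643,.766,0]);r=np.array([.766,-.643,0]);Z=np.array([0,0,1.])
u=-.5*r+.866*Z; n=.866*r+.5*Z
Mst=np.column_stack([-n,np.cross(-u,-n),-u])
TOP=np.array([.6112,.1833,.099])
def plan(target,M,N,p0=None,M0=None):
    o,p,Mc=state()
    if p0 is None:p0=p
    if M0 is None:M0=Mc
    sl=Slerp([0,1],R.from_matrix([M0,M]));out=[]
    Pp,Mp=p0,M0
    for i in range(1,N+1):
        Pn=p0+(np.array(target)-p0)*i/N;Mn=sl(i/N).as_matrix()
        d=Mp.T@(Pn-Pp)*1000;rv=np.degrees(R.from_matrix(Mp.T@Mn).as_rotvec())
        out.append([round(float(v),1)+0. for v in (*d,*rv)]);Pp,Mp=Pn,Mn
    for x in out:print(x)
def st():
    o,p,M=state()
    print("t %.2f"%o['t'],"p",p,"F",np.array(o['contact_force']),"w %.3f"%o['gripper_width'],"q",np.array(o['q']));print("x",M[:,0],"z",M[:,2])
E
python3 -c "
from plan import *
st();plan([.459,.3786,.17],down(93.5),7)
print(Mst)"
```

```text
t 0.10 p [0.2544 0.6246 0.1976] F [ 0.6295  1.1437 -0.0115] w 1.000 q [-1.2921  0.4778  0.0223  1.5563 -0.0115  1.1093 -0.0831]
x [ 0.3772  0.9261 -0.0017] z [-0.0005 -0.0016 -1.    ]
[-21.5, 40.3, 4.0, 0.0, 0.0, -3.7]
[-24.1, 38.9, 4.0, 0.0, 0.0, -3.7]
[-26.5, 37.2, 4.0, 0.0, 0.0, -3.7]
[-28.8, 35.5, 4.0, 0.0, 0.0, -3.7]
[-31.0, 33.6, 4.0, 0.0, 0.0, -3.7]
[-33.1, 31.5, 4.0, 0.0, 0.0, -3.7]
[-35.1, 29.3, 4.0, 0.0, 0.0, -3.7]
[[-0.6634  0.643   0.383 ]
 [ 0.5568  0.766  -0.3215]
 [-0.5     0.     -0.866 ]]
```

Request:
apply_moves(increments=[[-21.5, 40.3, 2, 0, 0, -3.7, -1], [-24.1, 38.9, 4, 0, 0, -3.7, -1], [-26.5, 37.2, 4, 0, 0, -3.7, -1], [-28.8, 35.5, 4, 0, 0, -3.7, -1], [-31, 33.6, 4, 0, 0, -3.7, -1], [-33.1, 31.5, 4, 0, 0, -3.7, -1], [-35.1, 29.3, 4, 0, 0, -3.7, -1], [0, 0, 0, 0, 0, 0, -1]], grip_force=60)

```text
t: 1.1
eef_pos: [0.4651, 0.3711, 0.1669]
tool_rot: [0.001, 0.677, 0.736, -0.004]
contact_force: [-0.2, 0.1, 0.6]
gripper_width: 0.999
```

```bash
python3 -c "
from plan import *
st();plan([.459,.3786,.103],down(93.5),4)"
```

```text
t 1.10 p [0.4651 0.3711 0.1669] F [-0.1517  0.1303  0.5738] w 0.999 q [-0.7864  0.382   0.0089  1.7797 -0.0017  0.9881  0.876 ]
x [-0.0823  0.9966 -0.0067] z [-0.0044 -0.0071 -1.    ]
[2.1, -1.3, 16.0, -0.1, 0.1, 0.3]
[2.1, -1.3, 16.0, -0.1, 0.1, 0.3]
[2.0, -1.3, 16.0, -0.1, 0.1, 0.3]
[2.0, -1.4, 16.0, -0.1, 0.1, 0.3]
```

Request:
apply_moves(increments=[[2.1, -1.3, 16, -0.1, 0.1, 0.3, -1], [2.1, -1.3, 16, -0.1, 0.1, 0.3, -1], [2, -1.3, 16, -0.1, 0.1, 0.3, -1], [2, -1.4, 14, -0.1, 0.1, 0.3, -1], [0, 0, 0, 0, 0, 0, -0.4], [0, 0, 0, 0, 0, 0, -0.4], [0, 0, 0, 0, 0, 0, -0.4], [0, 0, 0, 0, 0, 0, -0.4]], grip_force=60)

```text
t: 2.1
eef_pos: [0.4532, 0.384, 0.0991]
tool_rot: [-0.001, 0.683, 0.731, 0.0]
contact_force: [0.2, 0.6, -0.2]
gripper_width: 0.698
```

```bash
python3 -c "
from plan import *
st()
a=snap('top','t1');b=snap('scene','s1')
cv2.imwrite('pics/z1.png',np.hstack([crop(a,140,190,65,90,6),crop(b,190,90,65,90,6)]))
plan([.459,.3786,.103],down(93.5),1)"
```

```text
t 2.10 p [0.4532 0.384  0.0991] F [ 0.1825  0.6327 -0.1693] w 0.698 q [-0.8078  0.4553  0.0012  1.8444 -0.0031  0.8417  0.8337]
x [-0.0675  0.9977  0.0014] z [-0.0012  0.0013 -1.    ]
[-5.7, 5.4, -3.9, -0.1, -0.1, 0.4]
```

View pics/z1.png

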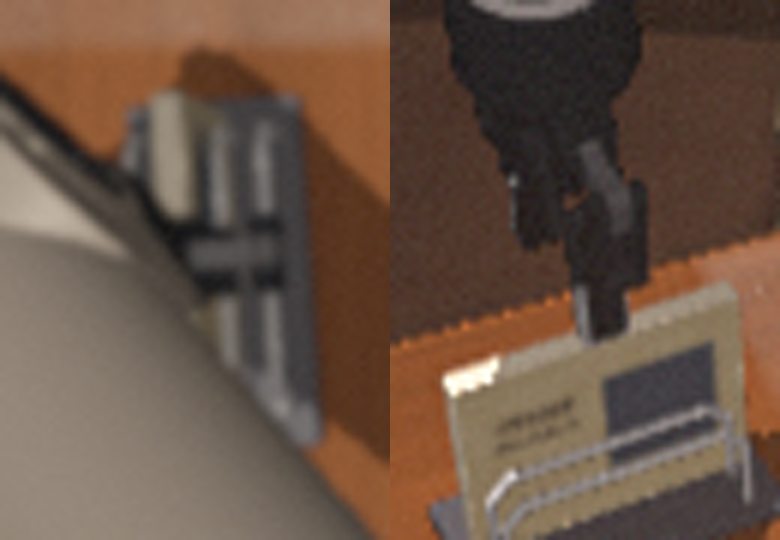

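Request:
apply_moves(increments=[[-5.7, 5.4, -3.5, -0.1, -0.1, 0.4, -0.4], [0, 0, 0, 0, 0, 0, -0.4], [0, 0, 0, 0, 0, 0, 1], [0, 0, 0, 0, 0, 0, 1], [0, 0, 0, 0, 0, 0, 1], [0, 0, 0, 0, 0, 0, 1], [0, 0, 0, 0, 0, 0, 1], [0, 0, 0, 0, 0, 0, 1]], grip_force=60)

```text
t: 3.2
eef_pos: [0.4597, 0.3781, 0.1032]
tool_rot: [0.0, 0.686, 0.728, 0.0]
contact_force: [0.4, -0.4, -0.0]
gripper_width: 0.003
```

```bash
python3 -c "
from plan import *
st()
b=snap('scene','s2')
cv2.imwrite('pics/z2.png',crop(b,190,110,80,80,8))
plan([.459,.3786,.24],down(93.5),4)"
```

```text
t 3.20 p [0.4597 0.3781 0.1032] F [ 0.3541 -0.4352 -0.032 ] w 0.003 q [-0.7986  0.4515  0.0064  1.8397 -0.0025  0.8496  0.8391]
x [-0.0595  0.9982 -0.0001] z [ 0.0012 -0.0001 -1.    ]
[0.1, -0.1, -34.2, 0.0, 0.0, 0.0]
[0.1, -0.1, -34.2, 0.0, 0.0, 0.0]
[0.1, -0.1, -34.2, 0.0, 0.0, 0.0]
[0.1, -0.1, -34.2, 0.0, 0.0, 0.0]
```

View pics/z2.png

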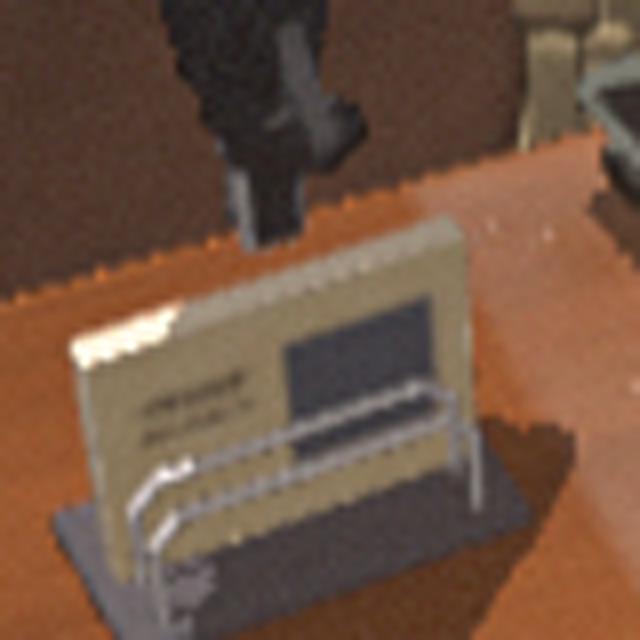

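```bash
python3 -c "
from plan import *
_,p,M=state()
print((proj('scene',p)-[190,110]+.5)*8-.5)
S=lambda x,y:((x+.5)/8-.5+190,(y+.5)/8-.5+110)
s0=cv2.imread('pics/scene0.png');cv2.imwrite('pics/z3.png',crop(s0,190,130,70,60,10))
t0=cv2.imread('pics/top0.png');cv2.imwrite('pics/z4.png',crop(t0,155,195,40,75,8))
"
```

```text
[272.6254 306.9616]
```

View pics/z3.png

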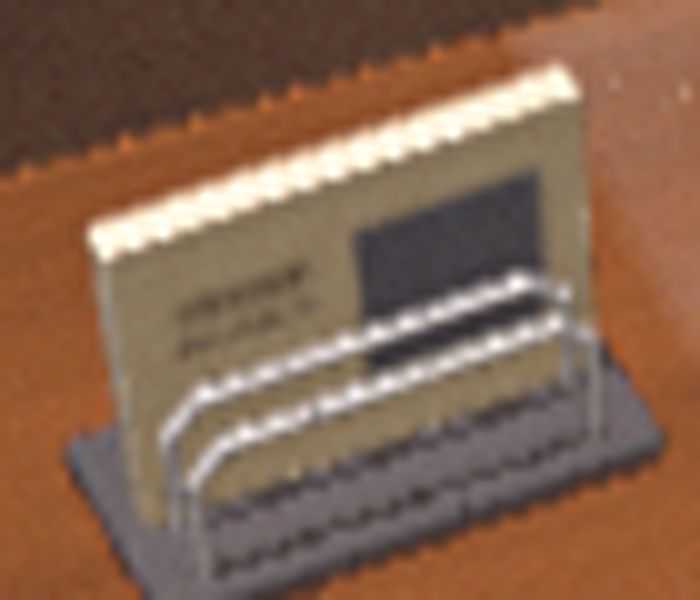

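View pics/z4.png

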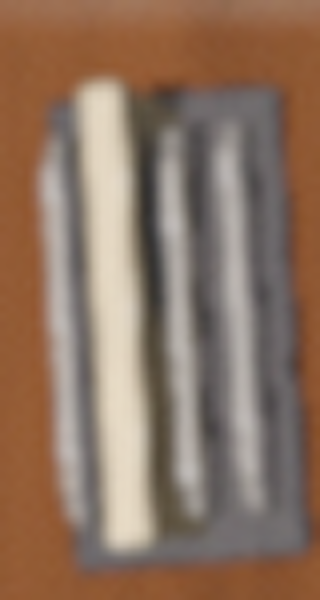

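```bash
python3 -c "
from plan import *
for z in (.0991,.105,.112,.118,.125): print(z,proj('scene',[.4532-.002,.384-.03,z]),proj('scene',[.4532,.384-.044,z]))
for z in (.103,.115,.122,.13): print(z,proj('scene',[.4597,.378,z]))
print(proj('scene',[.4597,.395,.103]))
b=cv2.imread('pics/s2.png');cv2.imwrite('pics/z5.png',crop(b,195,70,60,80,8))
print('padcen',tri((168.9,233.5),(223.05,145.95)))
"
```

```text
0.0991 [223.9116 156.0116] [226.5328 159.3591]
0.105 [223.7372 154.3953] [226.3666 157.7454]
0.112 [223.5288 152.4632] [226.1678 155.8165]
0.118 [223.3489 150.7945] [225.9961 154.1506]
0.125 [223.1373 148.8329] [225.7943 152.1921]
0.103 [223.6685 147.9961]
0.115 [223.3143 144.6722]
0.122 [223.1055 142.7119]
0.13 [222.8647 140.4521]
[221.4244 143.8093]
padcen (array([0.4591, 0.3793, 0.1095]), np.float64(0.13359383961807375))
```

View pics/z5.png

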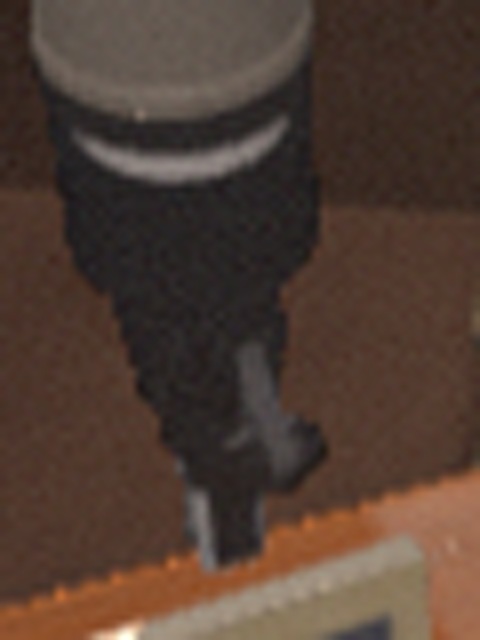

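Request:
apply_moves(increments=[[0, 0, 0, 0, 0, 0, -0.5], [0, 0, 0, 0, 0, 0, -0.5], [0, 0, 7, 0, 0, 0, -0.5], [0, 0, 7, 0, 0, 0, -0.5], [0, 0, 4, 0, 0, 0, 1], [0, 0, 0, 0, 0, 0, 1], [0, 0, 0, 0, 0, 0, 1], [0, 0, 0, 0, 0, 0, 1]], grip_force=60)

```text
t: 4.25
eef_pos: [0.4595, 0.3779, 0.0834]
tool_rot: [0.0, 0.686, 0.728, -0.0]
contact_force: [0.6, 0.5, 1.3]
gripper_width: 0.0
```

```bash
python3 -c "
from plan import *
st()
b=snap('scene','s3')
cv2.imwrite('pics/z6.png',crop(b,190,100,75,80,8))"
```

```text
t 4.25 p [0.4595 0.3779 0.0834] F [0.6137 0.4591 1.2509] w 0.000 q [-0.7977  0.477   0.0053  1.8529 -0.0021  0.8117  0.8387]
x [-0.0594  0.9982 -0.0007] z [ 0.0006 -0.0007 -1.    ]
```

View pics/z6.png

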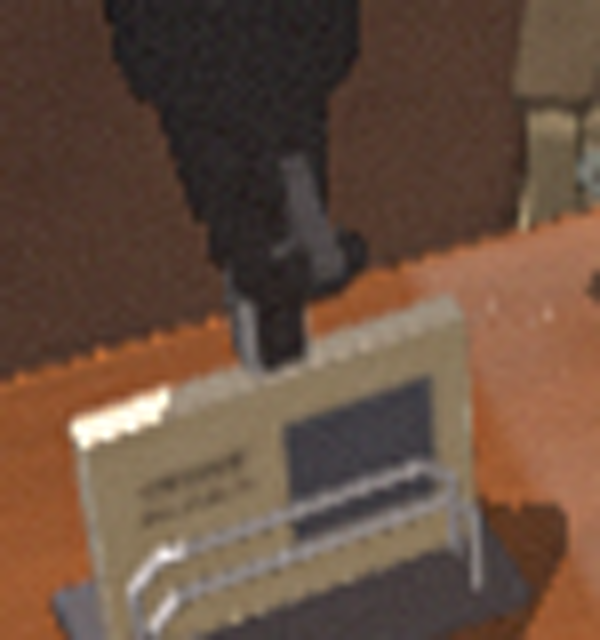

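Request:
apply_moves(increments=[[0, 0, 0, 0, 0, 0, -0.5], [0, 0, 0, 0, 0, 0, -0.5], [0, 0, 0, 0, 0, 0, -0.5], [0, 0, 6, 0, 0, 0, -0.5], [0, 0, 6, 0, 0, 0, 1], [0, 0, 0, 0, 0, 0, 1], [0, 0, 0, 0, 0, 0, 1], [0, 0, 0, 0, 0, 0, 1]], grip_force=60)

```text
t: 5.3
eef_pos: [0.4597, 0.3779, 0.0708]
tool_rot: [0.001, 0.686, 0.728, 0.0]
contact_force: [-0.2, -0.6, 1.1]
gripper_width: 0.11
```

```bash
python3 -c "
from plan import *
st()
b=snap('scene','s4')
cv2.imwrite('pics/z7.png',crop(b,190,100,75,80,8))"
```

```text
t 5.30 p [0.4597 0.3779 0.0708] F [-0.1915 -0.5569  1.0846] w 0.110 q [-0.7971  0.494   0.0047  1.8604 -0.0016  0.7868  0.8384]
x [-0.0594  0.9982 -0.0006] z [ 0.001  -0.0005 -1.    ]
```

View pics/z7.png

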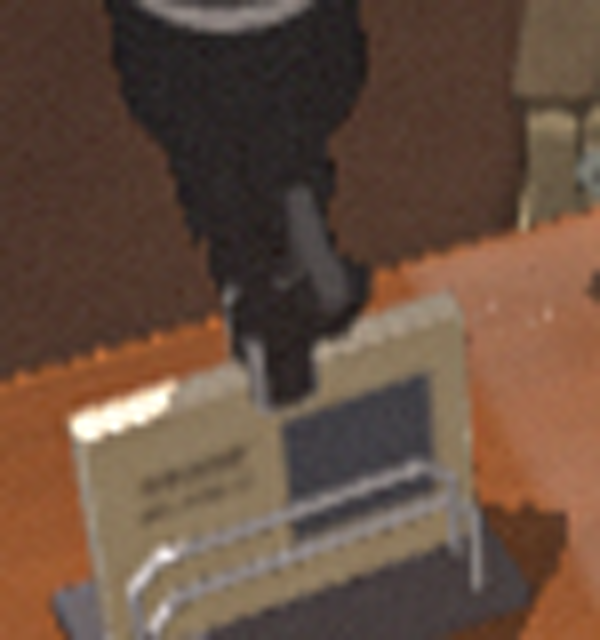

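```bash
python3 -c "
from plan import *
tgt=TOP+(.015-.043+.13)*u+.015*n
print(tgt)
plan(tgt,Mst,8,p0=np.array([.4597,.3779,.185]))"
```

```text
[0.5821 0.2077 0.1948]
[-22.1, 14.0, -1.2, -1.5, -3.5, -5.7]
[-23.4, 11.8, 0.5, -1.5, -3.5, -5.7]
[-24.4, 9.3, 2.3, -1.5, -3.5, -5.7]
[-25.0, 6.8, 4.0, -1.5, -3.5, -5.7]
[-25.3, 4.2, 5.7, -1.5, -3.5, -5.7]
[-25.1, 1.5, 7.4, -1.5, -3.5, -5.7]
[-24.6, -1.2, 8.9, -1.5, -3.5, -5.7]
[-23.8, -3.9, 10.3, -1.5, -3.5, -5.7]
```

Request:
apply_moves(increments=[[0, 0, -15, 0, 0, 0, 1], [0, 0, -30, 0, 0, 0, 1], [0, 0, -35, 0, 0, 0, 1], [0, 0, -30, 0, 0, 0, 1], [-22, 14, -1, -1.5, -3.5, -5.7, 1], [-23.4, 11.8, 0.5, -1.5, -3.5, -5.7, 1], [-24.4, 9.3, 2.3, -1.5, -3.5, -5.7, 1], [-25, 6.8, 4, -1.5, -3.5, -5.7, 1]])

```text
t: 6.35
eef_pos: [0.5229, 0.2925, 0.1971]
tool_rot: [0.128, 0.517, 0.845, -0.044]
contact_force: [0.1, 0.5, -1.5]
gripper_width: 0.107
```

```bash
python3 -c "
from plan import *
st()
tgt=TOP+(.015-.043+.13)*u+.015*n
plan(tgt,Mst,5)"
```

```text
t 6.35 p [0.5229 0.2925 0.1971] F [ 0.094   0.4896 -1.5182] w 0.107 q [-0.8038  0.3507  0.0336  1.7843  0.2997  1.0491  1.1147]
x [-0.4317  0.8633 -0.2615] z [ 0.1708 -0.2064 -0.9634]
[-19.6, 2.7, 6.0, -1.1, -2.8, -4.4]
[-19.4, 1.0, 6.9, -1.1, -2.8, -4.4]
[-19.1, -0.6, 7.9, -1.1, -2.8, -4.4]
[-18.6, -2.2, 8.8, -1.1, -2.8, -4.4]
[-17.9, -3.8, 9.6, -1.1, -2.8, -4.4]
```

Request:
apply_moves(increments=[[-19.6, 2.7, 6, -1.1, -2.8, -4.4, 1], [-19.4, 1, 6.9, -1.1, -2.8, -4.4, 1], [-19.1, -0.6, 7.9, -1.1, -2.8, -4.4, 1], [-18.6, -2.2, 8.8, -1.1, -2.8, -4.4, 1], [-17, -3.8, 9, -1.1, -2.8, -4.4, 1], [0, 0, 0, 0, 0, 0, 1], [0, 0, 0, 0, 0, 0, 1], [0, 0, 0, 0, 0, 0, 1]])

```text
t: 7.35
eef_pos: [0.5836, 0.2077, 0.2023]
tool_rot: [0.247, 0.328, 0.907, -0.087]
contact_force: [0.2, 0.4, -0.4]
gripper_width: 0.11
```

```bash
python3 -c "
from plan import *
st()
tgt=TOP+(.015-.043+.13)*u+.015*n
plan(tgt,Mst,1)
b=snap('scene','s5');a=snap('top','t5')
cv2.imwrite('pics/z8.png',np.hstack([crop(b,250,60,100,150,4),crop(a,200,100,100,150,4)]))"
```

```text
t 7.35 p [0.5836 0.2077 0.2023] F [ 0.1615  0.3645 -0.3931] w 0.110 q [-0.8008  0.3196  0.0693  1.912   0.6423  0.9339  1.3146]
x [-0.662   0.5528 -0.5061] z [ 0.3913 -0.321  -0.8625]
[4.8, -1.0, 5.8, 0.3, 0.4, 0.1]
```

View pics/z8.png

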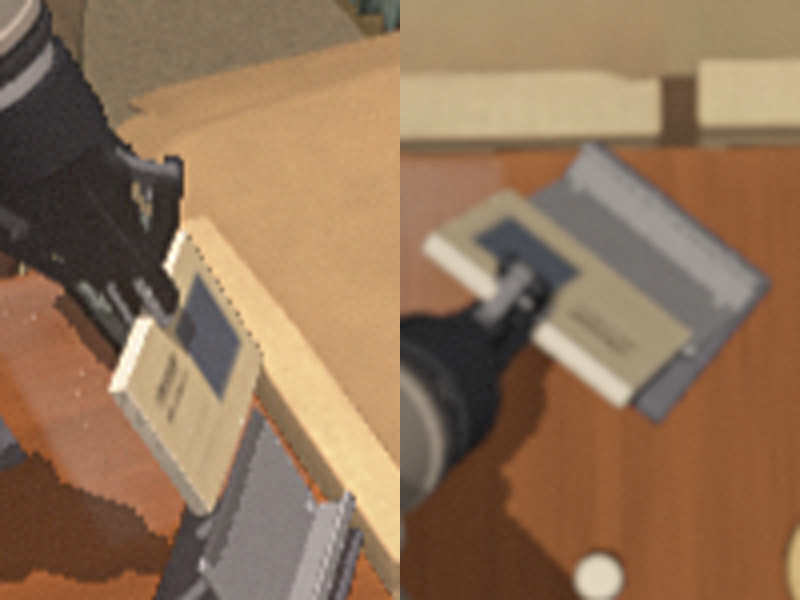

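```bash
python3 -c "
from plan import *
b=cv2.imread('pics/s5.png');a=cv2.imread('pics/t5.png')
cv2.imwrite('pics/z9.png',np.hstack([crop(b,272,110,50,80,8),crop(a,204,140,50,80,8)])[:,:800]);cv2.imwrite('pics/z10.png',crop(a,204,140,90,70,8))"
```

```text
(no output)
```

View pics/z9.png

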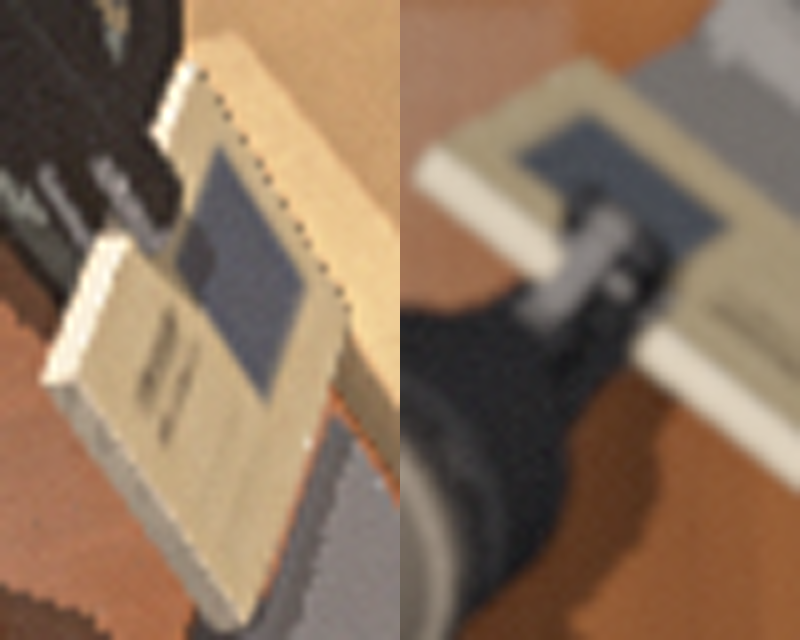

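View pics/z10.png

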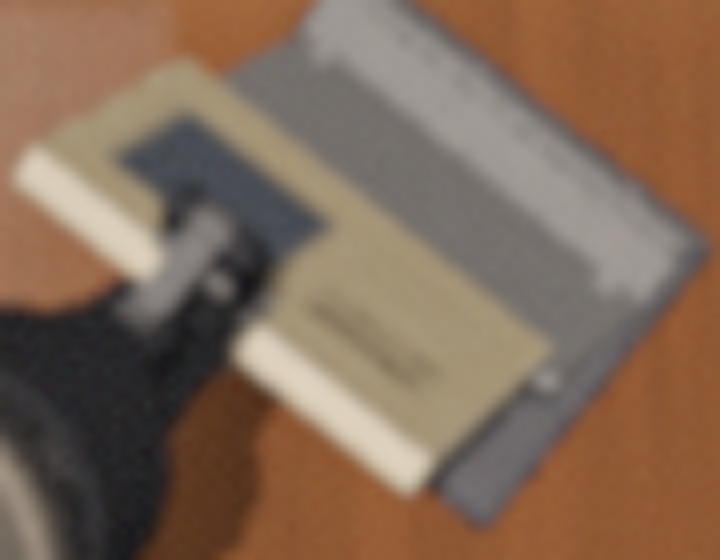

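```bash
cat > padm.py <<'E'
from plan import *
T=lambda x,y:((x+.5)/8-.5+204,(y+.5)/8-.5+140)
S=lambda x,y:((x+.5)/8-.5+272,(y+.5)/8-.5+110)
P=[]
for nm,a,b in (("T+e",T(38,145),S(200,68)),("T-e",T(437,467),S(78,384)),("B-e",T(550,350),S(240,630)),("B+e",T(190,62),S(350,315))):
    x,er=tri(a,b);P.append(x);print(nm,x,"%.1f"%er)
P=np.array(P)
_,p,M=state()
O=TOP-.09*u
print("edge dirs",(P[0]-P[1]),(P[3]-P[2]),"up",(P[0]-P[3]),P[1]-P[2])
for nm,x in zip(("T+e","T-e","B-e","B+e"),P): 
    d=x-O;print(nm,"stand e,u,n mm",d@e*1e3,d@u*1e3,d@n*1e3)
    d=x-p;print("   tool",M.T@d*1e3)
E
python3 padm.py
```

```text
T+e [0.6143 0.2706 0.238 ] 1.0
T-e [0.5268 0.1657 0.2383] 2.6
B-e [0.5676 0.1346 0.149 ] 0.9
B+e [0.6532 0.2363 0.1516] 0.3
edge dirs [ 0.0875  0.1048 -0.0003] [0.0857 0.1017 0.0026] up [-0.0389  0.0343  0.0864] [-0.0408  0.0311  0.0893]
T+e stand e,u,n mm 68.85069126449004 237.23824522429442 22.97193193647469
   tool [ -3.7329  68.0838 -39.1448]
T-e stand e,u,n mm -67.73888003986725 237.31701735418494 23.44690919846451
   tool [ -3.8257 -68.4899 -40.0049]
B-e stand e,u,n mm -65.35556011004446 134.34118506108086 23.18090739915847
   tool [ -2.821  -66.6957  62.978 ]
B+e stand e,u,n mm 67.60822276575684 136.45602856727137 24.66106424192336
   tool [-4.6889 66.2597 61.6376]
```

Request:
apply_moves(increments=[[3, -1, 8, 0, 0, 0, 1], [4, 0, 18, 0, 0, 0, 1], [0, 0, 22, 0, 0, 0, 1], [0, 0, 22, 0, 0, 0, 1], [0, 0, 20, 0, 0, 0, 1], [0, 0, 15, 0, 0, 0, 1], [0, 0, 8, 0, 0, 0, 1], [0, 0, 0, 0, 0, 0, 1]])

```text
t: 8.45
eef_pos: [0.6227, 0.1718, 0.0908]
tool_rot: [0.245, 0.328, 0.908, -0.089]
contact_force: [-0.2, -0.3, -0.6]
gripper_width: 0.107
```

```bash
python3 -c "
from plan import *
st()
_,p,M=state();O=TOP-.09*u
d=p-O;print('TCP e,u,n',d@e*1e3,d@u*1e3,d@n*1e3,'pad bottom u',(d@u)*1e3+39.6-105)
b=snap('scene','s6');a=snap('top','t6')
cv2.imwrite('pics/z11.png',np.hstack([crop(b,275,130,65,100,6),crop(a,215,130,65,100,6)]))"
```

```text
t 8.45 p [0.6227 0.1718 0.0908] F [-0.1943 -0.3065 -0.5713] w 0.107 q [-0.7442  0.4956  0.1231  1.9602  0.7464  0.7021  1.2251]
x [-0.6647  0.5514 -0.5041] z [ 0.3869 -0.3231 -0.8636]
TCP e,u,n -1.4561280268578685 74.8256576807694 9.931387682098176 pad bottom u 9.425657680769405
```

View pics/z11.png

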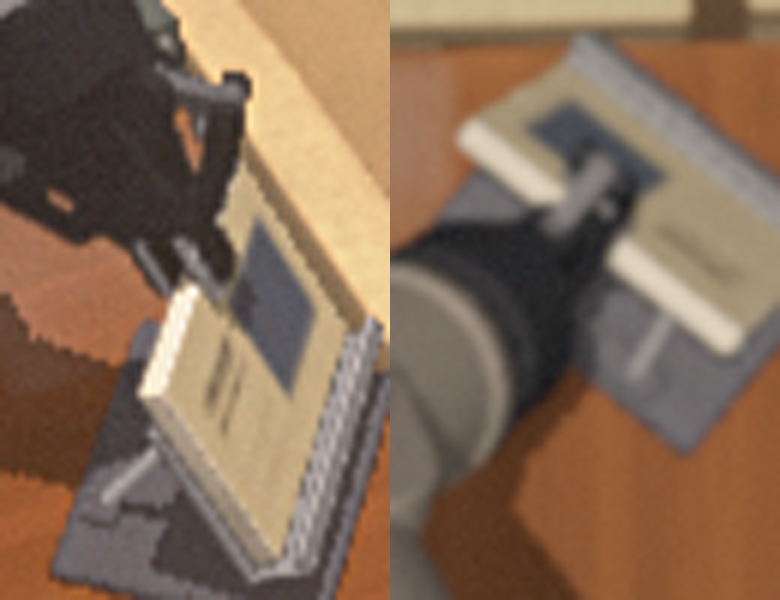

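Request:
apply_moves(increments=[[0, 1.5, 2, 0, 0, 0, 1], [0, 0, 2, 0, 0, 0, 1], [0, 0, 2, 0, 0, 0, 1], [0, 0, 1, 0, 0, 0, 1], [0, 0, 1, 0, 0, 0, 1], [0, 0, 1, 0, 0, 0, 1], [0, 0, 1, 0, 0, 0, 1], [0, 0, 0.5, 0, 0, 0, 1]])

```text
t: 9.55
eef_pos: [0.6281, 0.1735, 0.0867]
tool_rot: [0.247, 0.328, 0.908, -0.087]
contact_force: [-2.4, 0.1, 2.6]
gripper_width: 0.107
```

```bash
cat > sf.py <<'E'
from plan import *
def sf():
    st();_,p,M=state();O=TOP-.09*u
    d=p-O;F=np.array(bot.get_obs()['contact_force']);print('TCP e,u,n',d@e*1e3,d@u*1e3,d@n*1e3,'pad bottom u',(d@u)*1e3+39.6-105,'F e,u,n',F@e,F@u,F@n)
if __name__=="__main__": sf()
E
python3 sf.py
```

```text
t 9.55 p [0.6281 0.1735 0.0867] F [-2.443   0.0955  2.5817] w 0.107 q [-0.7427  0.5068  0.1262  1.9545  0.7533  0.6896  1.219 ]
x [-0.6634  0.552  -0.5052] z [ 0.3917 -0.3191 -0.863 ]
TCP e,u,n 3.346779713974653 69.68943153369713 10.482387097845177 pad bottom u 4.289431533697126 F e,u,n -1.4977307798166013 3.2021305196826777 -0.38287729870041187
```

Request:
apply_moves(increments=[[0, -2.5, -0.5, 0, 0, 0, 1], [0, 0, 0, 0, 0, 0, 1], [1, 0, 1, 0, 0, 0, 1], [1, 0, 1, 0, 0, 0, 1], [1, 0, 1, 0, 0, 0, 1], [1, 0, 1, 0, 0, 0, 1], [0.5, 0, 1, 0, 0, 0, 1], [0, 0, 0, 0, 0, 0, 1]])

```text
t: 10.55
eef_pos: [0.6266, 0.1727, 0.0864]
tool_rot: [0.25, 0.328, 0.907, -0.087]
contact_force: [-0.5, 0.7, 1.1]
gripper_width: 0.109
```

```bash
python3 sf.py; python3 -c "
from plan import *
b=snap('scene','s7');a=snap('top','t7')
cv2.imwrite('pics/z12.png',np.hstack([crop(b,285,150,57,85,7),crop(a,218,132,57,85,7)]))"
```

```text
t 10.55 p [0.6266 0.1727 0.0864] F [-0.4957  0.7264  1.0599] w 0.109 q [-0.7512  0.5061  0.132   1.9616  0.7636  0.6871  1.2028]
x [-0.6594  0.5517 -0.5107] z [ 0.3963 -0.3221 -0.8597]
TCP e,u,n 1.7888501149710998 69.80349646067708 9.761030474706288 pad bottom u 4.403496460677076 F e,u,n 0.23773797456466889 1.3412750100239539 -0.20333478414107886
```

View pics/z12.png

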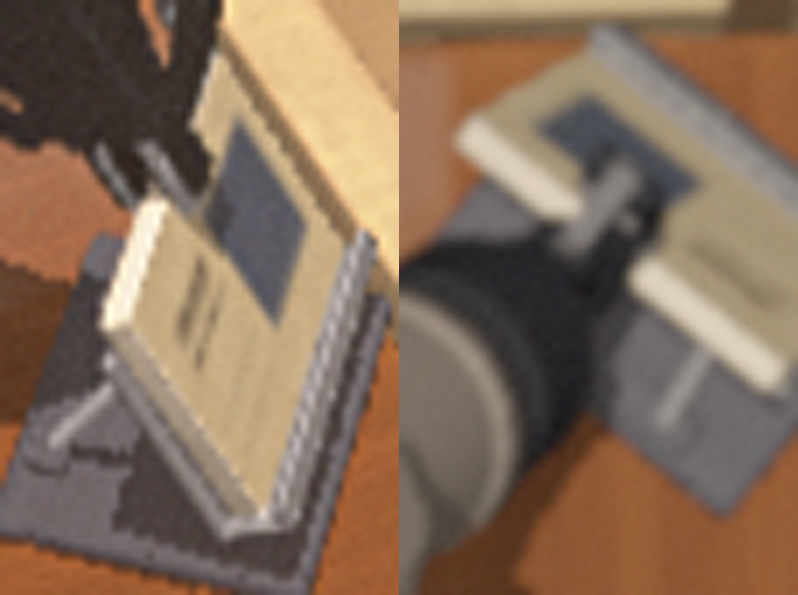

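Request:
apply_moves(increments=[[0, -1, 3, 0, 0, 0, 1], [0, 0, 0, 0, 0, 0, 1], [0, 0, 3, 0, 0, 0, 1], [0, 0, 0, 0, 0, 0, 1], [3, 0, 2, 0, 0, 0, 1], [0, 0, 0, 0, 0, 0, 1], [3, 0, 2, 0, 0, 0, 1], [2, 0, 2, 0, 0, 0, 1]])

```text
t: 11.65
eef_pos: [0.6269, 0.1743, 0.0856]
tool_rot: [0.256, 0.33, 0.904, -0.088]
contact_force: [-18.7, 0.4, 33.1]
gripper_width: 0.111
```

```bash
python3 sf.py
```

```text
t 11.65 p [0.6269 0.1743 0.0856] F [-18.6668   0.4194  33.1377] w 0.111 q [-0.7663  0.5108  0.1404  1.9645  0.78    0.6872  1.1739]
x [-0.6508  0.552  -0.5213] z [ 0.405  -0.3284 -0.8533]
TCP e,u,n 3.204268335083221 69.52377550426444 8.68142776308323 pad bottom u 4.123775504264444 F e,u,n -11.681507558024824 35.98149238399218 3.952627071140544
```

Request:
apply_moves(increments=[[0, 0, -2, 0, 0, 0, 1], [0, 0, 0, 0, 0, 0, 1], [0, -3, 0, 0, 1, 0, 1], [0, 0, 0, 0, 0, 0, 1], [0, 0, 0, 0, 0, 0, 1], [0, 0, 0, 0, 0, 0, 1], [0, 0, 0, 0, 0, 0, 1], [0, 0, 0, 0, 0, 0, 1]])

```text
t: 12.65
eef_pos: [0.6244, 0.1723, 0.0857]
tool_rot: [0.247, 0.331, 0.907, -0.085]
contact_force: [-0.5, 1.1, 1.4]
gripper_width: 0.108
```

```bash
python3 sf.py
```

```text
t 12.65 p [0.6244 0.1723 0.0857] F [-0.4532  1.0615  1.4191] w 0.108 q [-0.7475  0.503   0.1296  1.9651  0.7567  0.6836  1.2043]
x [-0.6587  0.558  -0.5047] z [ 0.3922 -0.3178 -0.8632]
TCP e,u,n 0.061116462288893204 69.92046365353352 8.177666303597151 pad bottom u 4.520463653533511 F e,u,n 0.5216799244429696 1.7438026226188694 -0.18212749900567193
```

Request:
apply_moves(increments=[[0, 0, 0, 0, 0, 0, 0.2], [0, 0, 0, 0, 0, 0, 0.2], [0, 0, 0, 0, 0, 0, 0.2], [0, 0, -10, 0, 0, 0, 0.2], [0, 0, -25, 0, 0, 0, 0.2], [0, 0, -30, 0, 0, 0, 0.2], [0, 0, -30, 0, 0, 0, 1], [0, 0, -20, 0, 0, 0, 1]])

```text
t: 13.65
eef_pos: [0.5764, 0.209, 0.1882]
tool_rot: [0.246, 0.331, 0.907, -0.087]
contact_force: [0.5, 0.2, 0.0]
gripper_width: 0.002
```

```bash
python3 sf.py; python3 -c "
from plan import *
b=snap('scene','s8');a=snap('top','t8')
cv2.imwrite('pics/z13.png',np.hstack([crop(b,285,150,57,85,7),crop(a,218,132,57,85,7)]))"
```

```text
t 13.65 p [0.5764 0.209  0.1882] F [0.4906 0.1922 0.0065] w 0.002 q [-0.8117  0.3292  0.0711  1.9352  0.6511  0.9119  1.2793]
x [-0.6592  0.5582 -0.5039] z [ 0.3893 -0.3201 -0.8637]
TCP e,u,n -2.717529403025247 188.78618431745411 7.188094257647146 pad bottom u 123.38618431745411 F e,u,n 0.46270222292926544 -0.12046645874254065 0.2216252445770631
```

View pics/z13.png

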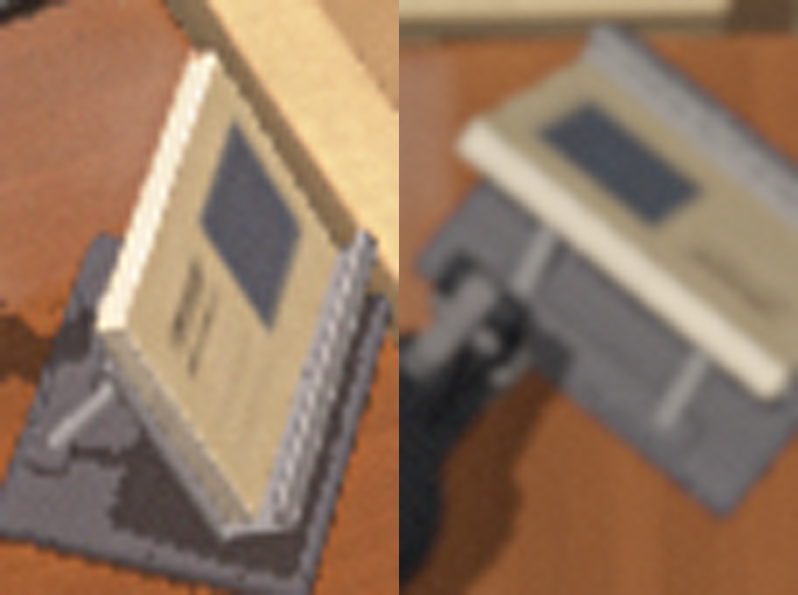

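```bash
python3 -c "
from plan import *
plan([.509,-.1115,.13],down(86.5),8)"
```

```text
[-13.1, -36.4, 15.8, 1.8, 3.5, 6.5]
[-18.1, -34.1, 16.0, 1.8, 3.5, 6.5]
[-22.8, -31.2, 15.8, 1.8, 3.5, 6.5]
[-27.1, -27.9, 15.2, 1.8, 3.5, 6.5]
[-31.0, -24.1, 14.3, 1.8, 3.5, 6.5]
[-34.3, -20.0, 13.0, 1.8, 3.5, 6.5]
[-37.1, -15.5, 11.4, 1.8, 3.5, 6.5]
[-39.2, -10.9, 9.5, 1.8, 3.5, 6.5]
```

Request:
apply_moves(increments=[[-13, -36, 13, 1.8, 3.5, 6.5, 1], [-18.1, -34.1, 16, 1.8, 3.5, 6.5, 1], [-22.8, -31.2, 15.8, 1.8, 3.5, 6.5, 1], [-27.1, -27.9, 15.2, 1.8, 3.5, 6.5, 1], [-31, -24.1, 14.3, 1.8, 3.5, 6.5, 1], [-34.3, -20, 13, 1.8, 3.5, 6.5, 1], [-37.1, -15.5, 11.4, 1.8, 3.5, 6.5, 1], [-35, -10, 8, 1.8, 3.5, 6.5, 1]])

```text
t: 14.75
eef_pos: [0.5039, -0.1111, 0.1263]
tool_rot: [-0.009, 0.735, 0.678, 0.006]
contact_force: [0.9, 1.6, 0.1]
gripper_width: 0.005
```

```bash
python3 -c "
from plan import *
st();plan([.509,-.1115,.09],down(86.5),3)"
```

```text
t 14.75 p [ 0.5039 -0.1111  0.1263] F [0.8778 1.5522 0.0768] w 0.005 q [-0.0905  0.3126  0.242   2.01   -0.1262  0.8386  1.7164]
x [0.0797 0.9966 0.0204] z [-0.0042  0.0208 -0.9998]
[-0.2, 1.8, 12.1, -0.1, -0.4, -0.4]
[-0.2, 1.7, 12.1, -0.1, -0.4, -0.4]
[-0.1, 1.7, 12.1, -0.1, -0.4, -0.4]
```

Request:
apply_moves(increments=[[0, 2, 12, -0.1, -0.4, -0.4, 1], [0, 1.7, 12, -0.1, -0.4, -0.4, 1], [0, 1.5, 8, -0.1, -0.4, -0.4, 1], [0, 0, 3, 0, 0, 0, 1], [0, 0, 3, 0, 0, 0, 1], [0, 0, 3, 0, 0, 0, 1], [0, 0, 2, 0, 0, 0, 1], [0, 0, 0, 0, 0, 0, 1]])

```text
t: 15.75
eef_pos: [0.508, -0.1126, 0.0796]
tool_rot: [0.0, 0.728, 0.686, -0.002]
contact_force: [-0.0, 0.4, -0.3]
gripper_width: 0.002
```

```bash
python3 -c "
from plan import *
st()
b=snap('scene','s9');a=snap('top','t9')
cv2.imwrite('pics/z14.png',np.hstack([crop(b,280,220,65,100,6),crop(a,340,150,65,100,6)]))"
```

```text
t 15.75 p [ 0.508  -0.1126  0.0796] F [-0.03    0.3596 -0.2534] w 0.002 q [-0.092   0.3853  0.2307  2.0408 -0.124   0.7306  1.7262]
x [ 0.0596  0.9982 -0.0033] z [-0.0024 -0.0031 -1.    ]
```

View pics/z14.png

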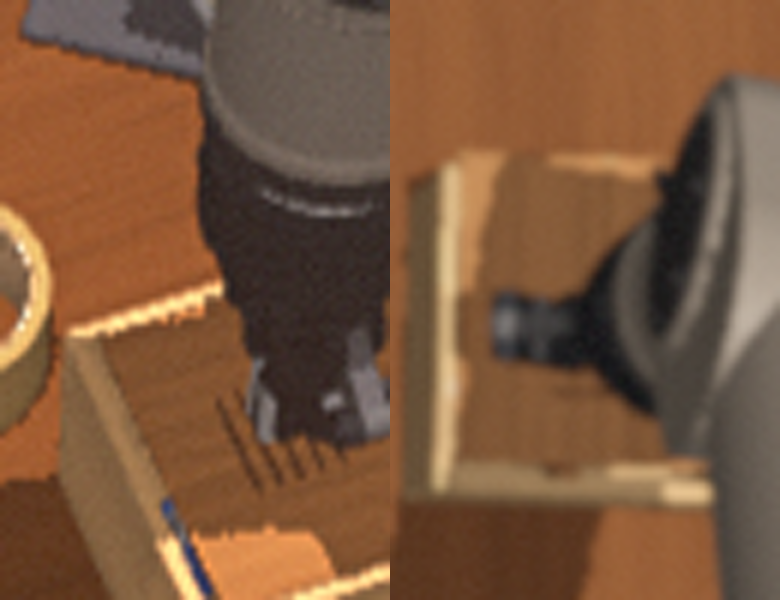

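Request:
apply_moves(increments=[[0, 0, 2.5, 0, 0, 0, 1], [0, 0, 2, 0, 0, 0, 1], [0, 0, 2, 0, 0, 0, 1], [0, 0, 2, 0, 0, 0, 1], [0, 0, 1.5, 0, 0, 0, 1], [0, 0, 1.5, 0, 0, 0, 1], [0, 0, 1.5, 0, 0, 0, 1], [0, 0, 1.5, 0, 0, 0, 1]])

```text
t: 16.85
eef_pos: [0.516, -0.1133, 0.0712]
tool_rot: [0.005, 0.728, 0.685, 0.004]
contact_force: [-1.4, 0.1, 11.7]
gripper_width: 0.006
```

Request:
apply_moves(increments=[[0, 8, 1.5, 0, 0, 0, 1], [0, 11, 1.5, 0, 0, 0, 1], [0, 11, 1.5, 0, 0, 0, 1], [0, 11, 1.5, 0, 0, 0, 1], [0, 11, 1.5, 0, 0, 0, 1], [0, 11, 1.5, 0, 0, 0, 1], [0, 11, 1.5, 0, 0, 0, 1], [0, 11, 1.5, 0, 0, 0, 1]])

```text
t: 17.85
eef_pos: [0.6027, -0.119, 0.0711]
tool_rot: [0.004, 0.729, 0.685, 0.005]
contact_force: [-19.2, 2.4, 29.8]
gripper_width: -0.002
```

```bash
python3 -c "
from plan import *
st()
b=snap('scene','s10');a=snap('top','t10')
cv2.imwrite('pics/z15.png',np.hstack([crop(b,280,220,65,100,6),crop(a,340,150,65,100,6)]))"
```

```text
t 17.85 p [ 0.6027 -0.119   0.0711] F [-19.2221   2.4216  29.8024] w -0.002 q [-0.0698  0.5228  0.2195  1.8346 -0.1572  0.7892  1.7395]
x [0.0623 0.9981 0.0018] z [ 0.0118  0.0011 -0.9999]
```

View pics/z15.png

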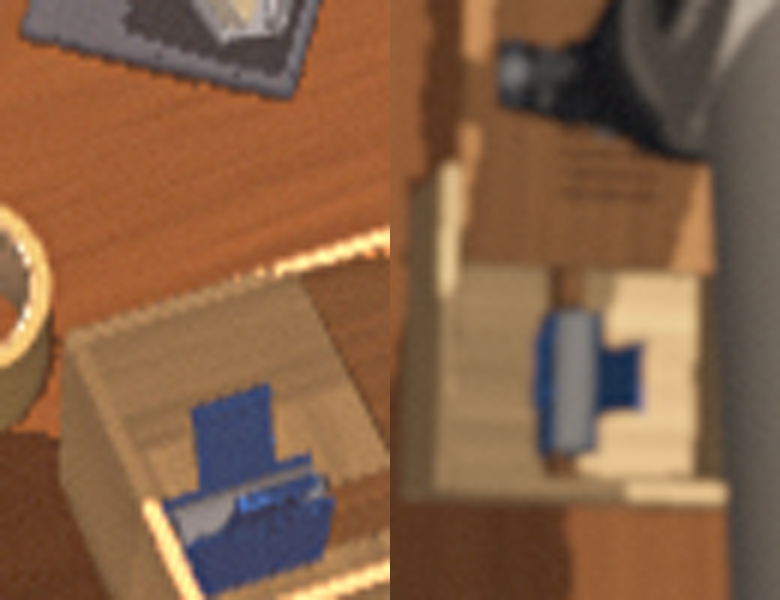

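```bash
python3 -c "
from plan import *
T=lambda x,y:((x+.5)/6-.5+340,(y+.5)/6-.5+150)
S=lambda x,y:((x+.5)/6-.5+280,(y+.5)/6-.5+220)
# clip body centre top
print('body',onz('top',T(572-390,382),.051))
print('levR end', onz('top',T(641-390,377),.095))
# scene: +y lever end corners (193,405),(270,385)
print('lev+y', onz('scene',S(193,405),.095),onz('scene',S(270,385),.095))
print('lev-y', onz('scene',S(237,497),.095),onz('scene',S(325,478),.095))
plan([.502,-.1115,.12],down(86.5),4,p0=np.array([.603,-.119,.13]))"
```

```text
body [ 0.5014 -0.1076  0.051 ]
levR end [ 0.4998 -0.1266  0.095 ]
lev+y [ 0.4885 -0.086   0.095 ] [ 0.5175 -0.0898  0.095 ]
lev-y [ 0.4863 -0.1254  0.095 ] [ 0.518  -0.1313  0.095 ]
[0.3, -25.4, 2.1, 0.2, 0.0, 0.0]
[0.3, -25.3, 2.2, 0.2, 0.0, 0.0]
[0.3, -25.3, 2.3, 0.2, 0.0, 0.0]
[0.3, -25.3, 2.4, 0.2, 0.0, 0.0]
```

Request:
apply_moves(increments=[[0, 0, -20, 0, 0, 0, 0.5], [0, 0, -35, 0, 0, 0, -0.6], [1, -20, -5, 0.2, 0, 0, -0.6], [1, -25.3, 0, 0.2, 0, 0, -0.6], [1, -25.3, 0, 0.2, 0, 0, -0.6], [1, -25.3, 0, 0.2, 0, 0, -0.6], [0, 0, 0, 0, 0, 0, -0.6], [0, 0, 0, 0, 0, 0, -0.6]])

```text
t: 18.95
eef_pos: [0.5058, -0.1089, 0.1319]
tool_rot: [-0.0, 0.729, 0.685, 0.001]
contact_force: [-0.5, 0.3, -0.3]
gripper_width: 0.799
```

```bash
python3 -c "
from plan import *
st();plan([.502,-.1085,.042],down(86),6)
b=snap('scene','s11');a=snap('top','t11')
cv2.imwrite('pics/z16.png',np.hstack([crop(b,280,220,65,100,6),crop(a,340,150,65,100,6)]))"
```

```text
t 18.95 p [ 0.5058 -0.1089  0.1319] F [-0.5395  0.3332 -0.2557] w 0.799 q [-0.1119  0.3016  0.2455  2.0095 -0.0993  0.841   1.6979]
x [0.0621 0.9981 0.0016] z [ 0.0007  0.0016 -1.    ]
[0.0, -0.6, 15.0, 0.0, 0.0, 0.1]
[0.0, -0.6, 15.0, 0.0, 0.0, 0.1]
[0.0, -0.6, 15.0, 0.0, 0.0, 0.1]
[0.0, -0.6, 15.0, 0.0, 0.0, 0.1]
[0.0, -0.6, 15.0, 0.0, 0.0, 0.1]
[0.0, -0.6, 15.0, 0.0, 0.0, 0.1]
```

View pics/z16.png

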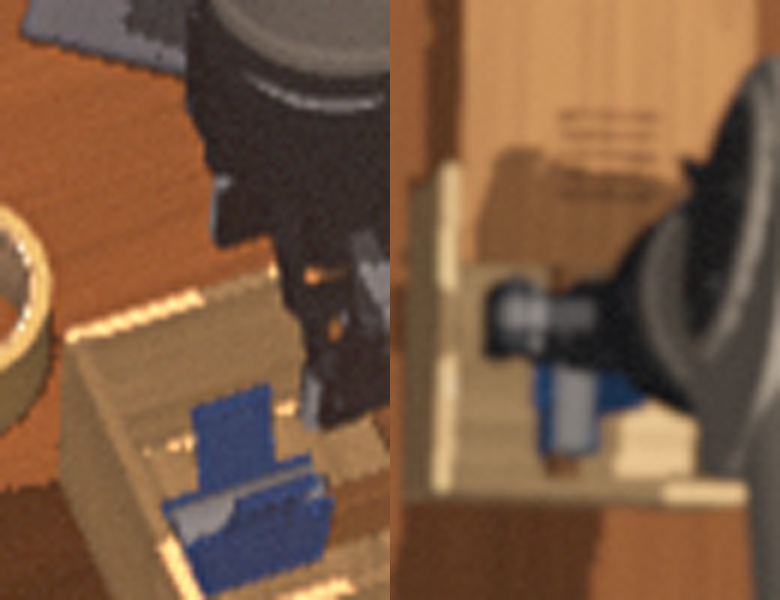

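```bash
python3 -c "
from plan import *
f=lambda n,X,o:(proj(n,X)-o+.5)*6-.5
for z in (.165,.2): print(z,f('top',[.5058,-.109+.042,z],[340,150])+[390,0],f('scene',[.5058,-.109+.042,z],[280,220]),f('scene',[.5058,-.109-.042,z],[280,220]))
"
```

```text
0.165 [523.5143 350.1575] [224.886  239.7754] [338.6946 435.0705]
0.2 [540.7237 342.108 ] [231.4428 182.2815] [348.645  380.2036]
```

Request:
apply_moves(increments=[[-1, -3, 10, 0, 0, 0, -0.6], [0, -3, 18, 0, 0, 0, -0.6], [0, -2, 18, 0, 0, 0, -0.6], [0, 0, 18, 0, 0, 0, -0.6], [0, 0, 13, 0, 0, 0, -0.6], [0, 0, 7, 0, 0, 0, -0.6], [0, 0, 0, 0, 0, 0, -0.6], [0, 0, 0, 0, 0, 0, -0.6]])

```text
t: 20.05
eef_pos: [0.4991, -0.1101, 0.0423]
tool_rot: [-0.0, 0.729, 0.685, 0.0]
contact_force: [-0.1, 0.7, 0.3]
gripper_width: 0.804
```

```bash
python3 -c "
from plan import *
st()
b=snap('scene','s12');a=snap('top','t12')
cv2.imwrite('pics/z17.png',np.hstack([crop(b,280,240,65,90,6),crop(a,340,170,65,90,6)]))"
```

```text
t 20.05 p [ 0.4991 -0.1101  0.0423] F [-0.0778  0.652   0.2922] w 0.804 q [-0.0769  0.4332  0.2123  2.084  -0.1499  0.6384  1.7458]
x [0.062  0.9981 0.0005] z [ 0.      0.0005 -1.    ]
```

View pics/z17.png

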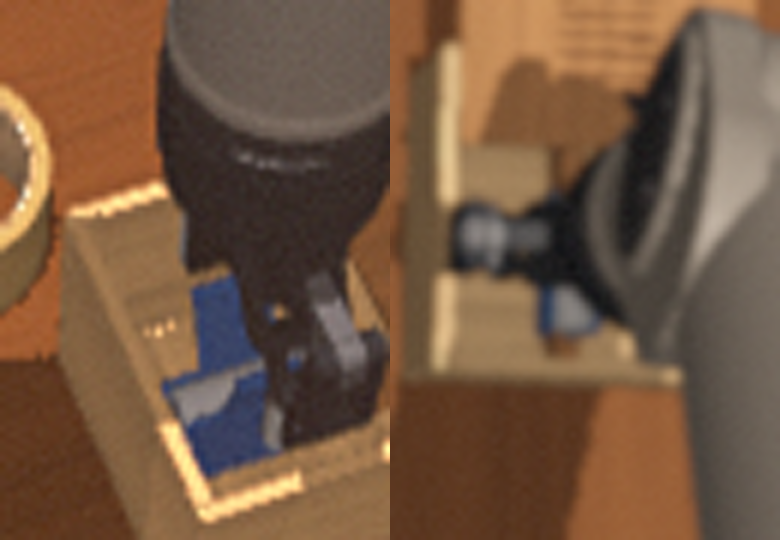

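```bash
python3 -c "
from plan import *
f=lambda n,X,o:((proj(n,X)-o+.5)*6-.5).round(0)
o=[280,240]
for xx in (-.011,.011):
  for yy in (-.034,-.0485):
    for z in (.073,.083): print(xx,yy,z,f('scene',[.4991+xx,-.110+yy,z],o))
for n,X in (('lev+y',[.502-.015,-.0875,.095]),('lev+y',[.502+.015,-.0875,.095]),('lev-y',[.502-.015,-.131,.095]),('lev-y',[.502+.015,-.131,.095])): print(n,f('scene',X,o))
print(f('top',[.4991,-.11+.042,.11],[340,170])+[390,0],f('top',[.4991,-.11+.042,.13],[340,170])+[390,0])
b=cv2.imread('pics/s12.png');cv2.imwrite('pics/z18.png',crop(b,300,270,50,50,12))
"
```

```text
-0.011 -0.034 0.073 [261. 448.]
-0.011 -0.034 0.083 [263. 435.]
-0.011 -0.0485 0.073 [280. 483.]
-0.011 -0.0485 0.083 [282. 469.]
0.011 -0.034 0.073 [317. 426.]
0.011 -0.034 0.083 [319. 412.]
0.011 -0.0485 0.073 [336. 459.]
0.011 -0.0485 0.083 [338. 446.]
lev+y [191. 290.]
lev+y [266. 260.]
lev-y [246. 389.]
lev-y [322. 358.]
[502. 259.] [510. 255.]
```

View pics/z18.png

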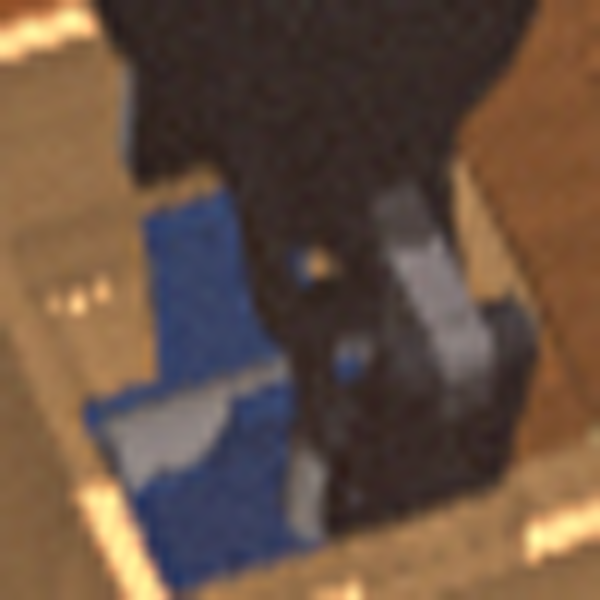

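Request:
apply_moves(increments=[[0, 0, 3, 0, 0, 0, -0.6], [0, 0, 3, 0, 0, 0, -0.6], [0, 0, 0, 0, 0, 0, -0.6], [0, 0, 0, 0, 0, 0, 1], [0, 0, 0, 0, 0, 0, 1], [0, 0, 0, 0, 0, 0, 1], [0, 0, 0, 0, 0, 0, 1], [0, 0, 0, 0, 0, 0, 1]], grip_force=50)

```text
t: 21.15
eef_pos: [0.5013, -0.1109, 0.0394]
tool_rot: [0.002, 0.729, 0.685, 0.002]
contact_force: [-0.8, 0.8, -0.7]
gripper_width: 0.199
```

```bash
python3 -c "
from plan import *
st()
b=snap('scene','s13')
cv2.imwrite('pics/z19.png',crop(b,290,240,60,80,8))"
```

```text
t 21.15 p [ 0.5013 -0.1109  0.0394] F [-0.82    0.7998 -0.6616] w 0.199 q [-0.0736  0.4388  0.2101  2.0841 -0.1529  0.6276  1.7491]
x [0.0624 0.9981 0.0006] z [ 0.0051  0.0002 -1.    ]
```

View pics/z19.png

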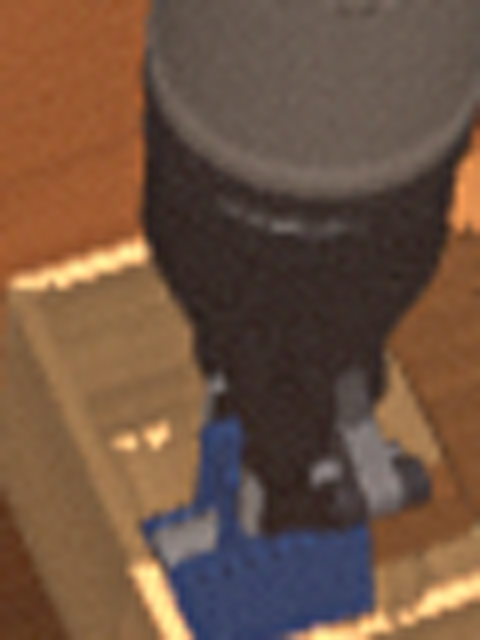

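```bash
python3 -c "
from plan import *
O=TOP-.09*u
tgt=O+.195*u+.0052*n
print(tgt)
plan(tgt,Mst,8,p0=np.array([.5013,-.111,.175]))"
```

```text
[0.5744 0.2142 0.1925]
[41.1, 6.6, -2.1, -1.7, -3.5, -6.5]
[39.9, 11.3, -4.3, -1.7, -3.5, -6.5]
[38.0, 16.0, -6.3, -1.7, -3.5, -6.5]
[35.5, 20.4, -7.9, -1.7, -3.5, -6.5]
[32.4, 24.5, -9.3, -1.7, -3.5, -6.5]
[28.8, 28.3, -10.4, -1.7, -3.5, -6.5]
[24.7, 31.7, -11.1, -1.7, -3.5, -6.5]
[20.3, 34.6, -11.5, -1.7, -3.5, -6.5]
```

Request:
apply_moves(increments=[[0, 0, -8, 0, 0, 0, 1], [0, 0, -20, 0, 0, 0, 1], [0, 0, -25, 0, 0, 0, 1], [0, 0, -25, 0, 0, 0, 1], [0, 0, -25, 0, 0, 0, 1], [0, 0, -20, 0, 0, 0, 1], [0, 0, -8, 0, 0, 0, 1], [0, 0, 0, 0, 0, 0, 1]])

```text
t: 22.2
eef_pos: [0.4993, -0.1104, 0.1753]
tool_rot: [0.001, 0.729, 0.685, 0.001]
contact_force: [-0.4, -0.5, -0.8]
gripper_width: 0.199
```

```bash
python3 -c "
from plan import *
st()
b=snap('scene','s14')
cv2.imwrite('pics/z20.png',crop(b,270,180,80,90,7))"
```

```text
t 22.20 p [ 0.4993 -0.1104  0.1753] F [-0.3906 -0.4888 -0.8288] w 0.199 q [-0.1266  0.2333  0.2604  1.9832 -0.0752  0.9317  1.6806]
x [0.062  0.9981 0.0006] z [ 0.0023  0.0005 -1.    ]
```

View pics/z20.png

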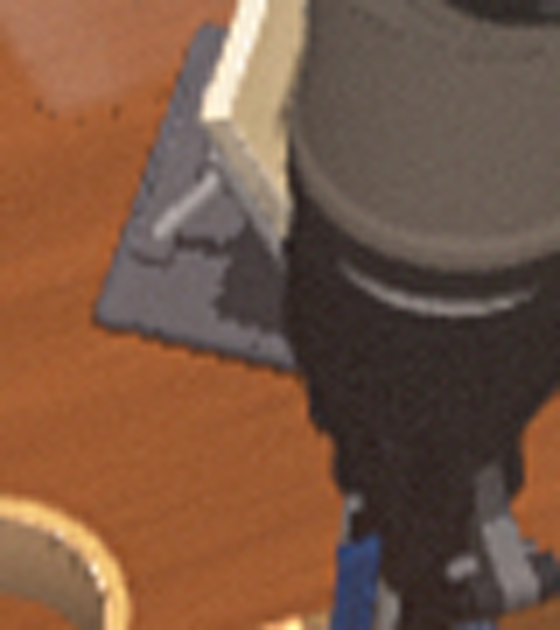

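Request:
apply_moves(increments=[[35, 6.6, -4, -1.7, -3.5, -6.5, 1], [39.9, 11.3, -4.3, -1.7, -3.5, -6.5, 1], [38, 16, -6.3, -1.7, -3.5, -6.5, 1], [35.5, 20.4, -7.9, -1.7, -3.5, -6.5, 1], [32.4, 24.5, -9.3, -1.7, -3.5, -6.5, 1], [28.8, 28.3, -10.4, -1.7, -3.5, -6.5, 1], [24.7, 31.7, -11.1, -1.7, -3.5, -6.5, 1], [15, 30, -11.5, -1.7, -3.5, -6.5, 1]])

```text
t: 23.25
eef_pos: [0.569, 0.2066, 0.1856]
tool_rot: [0.246, 0.321, 0.909, -0.099]
contact_force: [0.7, -1.2, -0.0]
gripper_width: 0.201
```

```bash
python3 sf.py; python3 -c "
from plan import *
O=TOP-.09*u
plan(O+.195*u+.0052*n,Mst,1)"
```

```text
t 23.25 p [0.569  0.2066 0.1856] F [ 0.7155 -1.1705 -0.0044] w 0.201 q [-0.7849  0.3318  0.0238  1.9401  0.6715  0.9387  1.2754]
x [-0.6735  0.535  -0.5101] z [ 0.3831 -0.3375 -0.8598]
TCP e,u,n -9.280151312397182 188.6019700703333 2.3114547853179817 pad bottom u 123.20197007033329 F e,u,n -0.4365706816265693 -0.6542030708513339 1.1242067155587327
[-3.2, 9.1, -6.5, -0.7, 0.7, 1.3]
```

Request:
apply_moves(increments=[[-3, 8, -6, -0.7, 0.7, 1.3, 1], [0, 0, 0, 0, 0, 0, 1], [0, 0, 0, 0, 0, 0, 1], [0, 0, 0, 0, 0, 0, 1], [0, 0, 0, 0, 0, 0, 1], [0, 0, 0, 0, 0, 0, 1], [0, 0, 0, 0, 0, 0, 1], [0, 0, 0, 0, 0, 0, 1]])

```text
t: 24.25
eef_pos: [0.572, 0.2118, 0.1887]
tool_rot: [0.241, 0.33, 0.908, -0.091]
contact_force: [0.2, -0.2, -1.0]
gripper_width: 0.2
```

```bash
python3 sf.py; python3 -c "
from plan import *
b=snap('scene','s15');a=snap('top','t15')
cv2.imwrite('pics/z21.png',crop(b,260,110,80,90,7));cv2.imwrite('pics/z22.png',crop(a,205,130,90,80,8))"
```

```text
t 24.25 p [0.572  0.2118 0.1887] F [ 0.2318 -0.1677 -0.9849] w 0.200 q [-0.7778  0.3307  0.0225  1.9255  0.6508  0.9373  1.2794]
x [-0.6657  0.5563 -0.4974] z [ 0.3777 -0.3237 -0.8675]
TCP e,u,n -3.366356734268814 191.87429563988997 2.9978967124476426 pad bottom u 126.47429563988996 F e,u,n 0.02064312433039212 -0.9955879163755714 -0.24526259156988245
```

View pics/z21.png

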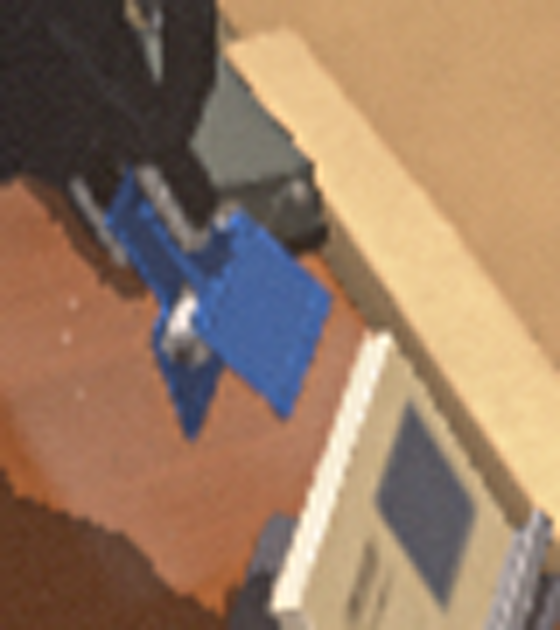

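View pics/z22.png

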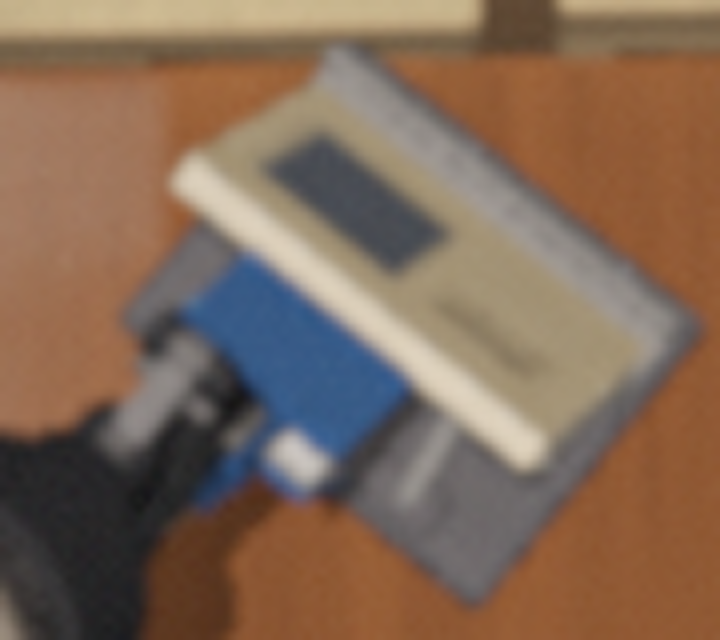

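```bash
python3 -c "
from plan import *
T=lambda x,y:((x+.5)/8-.5+205,(y+.5)/8-.5+130)
S=lambda x,y:((x+.5)/7-.5+260,(y+.5)/7-.5+110)
_,p,M=state();O=TOP-.09*u
for nm,a,b in (('lip+e',T(247,254),S(331,297)),('lip-e',T(408,388),S(287,417)),('up+e',T(185,302),S(238,212)),('barrel-e',T(305,458),S(183,338)),
 ('padTc+e',T(200,150),S(392,338)),('padTc-e',T(548,457),S(298,608)),('padTb+e',T(172,180),S(374,334)),('padTb-e',T(524,472),S(275,605))):
    x,er=tri(a,b);d=x-O;print(nm,x,'err %.1f'%er,'stand e,u,n',(np.array([d@e,d@u,d@n])*1e3).round(1),'tool',(M.T@(x-p)*1e3).round(1))
"
```

```text
lip+e [0.6177 0.2164 0.1729] err 2.8 stand e,u,n [ 29.6 162.2  22.8] tool [-20.   33.   29.5]
lip-e [0.5792 0.1716 0.1727] err 3.6 stand e,u,n [-29.5 162.4  22.1] tool [-19.2 -26.1  29.6]
up+e [0.5941 0.233  0.2085] err 6.6 stand e,u,n [ 27.1 207.4  15.7] tool [-12.8  30.3 -15.7]
barrel-e [0.5556 0.2006 0.1932] err 0.0 stand e,u,n [-22.5 198.5   0.6] tool [  2.4 -19.2  -6.5]
padTc+e [0.6558 0.2335 0.1218] err 1.8 stand e,u,n [ 67.2 108.8  13. ] tool [-10.4  70.9  82.7]
padTc-e [0.5657 0.1317 0.1231] err 4.9 stand e,u,n [-68.8 111.7  10.6] tool [ -7.7 -65.   80.5]
padTb+e [0.65   0.2414 0.1184] err 3.0 stand e,u,n [ 69.4 110.6   3.1] tool [-0.5 73.1 80.8]
padTb-e [0.5614 0.139  0.1189] err 3.7 stand e,u,n [-66.  112.1   1.6] tool [  1.3 -62.2  80.1]
```

```bash
python3 -c "
from plan import *
O=TOP-.09*u
f=lambda X:((proj('scene',X)-[260,110]+.5)*7-.5).round(0)
for uu in (158,162,166):
  for nn in (-4,-8,-12,-16): print(uu,nn,f(O+(-29.5*e+uu*u+nn*n)*1e-3))
print('lip',f(O+(-29.5*e+162.4*u+22.1*n)*1e-3),'axis at n 2,6',f(O+(-29.5*e+203*u+2*n)*1e-3),f(O+(-29.5*e+203*u+6*n)*1e-3))
"
```

```text
158 -4 [222. 439.]
158 -8 [212. 441.]
158 -12 [202. 443.]
158 -16 [192. 445.]
162 -4 [216. 431.]
162 -8 [206. 433.]
162 -12 [196. 435.]
162 -16 [186. 437.]
166 -4 [211. 423.]
166 -8 [201. 425.]
166 -12 [191. 427.]
166 -16 [181. 429.]
lip [282. 418.] axis at n 2,6 [174. 342.] [185. 340.]
```

Request:
apply_moves(increments=[[0.5, 0, 6, 0, 0, 0, 1], [0, 0, 11, 0, 0, 0, 1], [0, 0, 12, 0, 0, 0, 1], [0, 0, 12, 0, 0, 0, 1], [0, 0, 11, 0, 0, 0, 1], [0, 0, 7, 0, 0, 0, 1], [0, 0, 0, 0, 0, 0, 1], [0, 0, 0, 0, 0, 0, 1]])

```text
t: 25.35
eef_pos: [0.5953, 0.191, 0.1325]
tool_rot: [0.24, 0.33, 0.908, -0.091]
contact_force: [0.3, -0.6, -0.6]
gripper_width: 0.2
```

```bash
python3 sf.py; python3 -c "
from plan import *
b=snap('scene','s16');a=snap('top','t16')
cv2.imwrite('pics/z23.png',crop(b,265,130,75,85,7));cv2.imwrite('pics/z24.png',crop(a,205,130,90,80,8))"
```

```text
t 25.35 p [0.5953 0.191  0.1325] F [ 0.2843 -0.5841 -0.5988] w 0.200 q [-0.7439  0.417   0.0518  1.9533  0.7056  0.8163  1.2413]
x [-0.6662  0.5558 -0.4972] z [ 0.3764 -0.325  -0.8676]
TCP e,u,n -4.3008911135139005 127.6096986492731 1.8957949001806447 pad bottom u 62.20969864927309 F e,u,n -0.26460845389209925 -0.81526996269061 0.21448890901534723
```

View pics/z23.png

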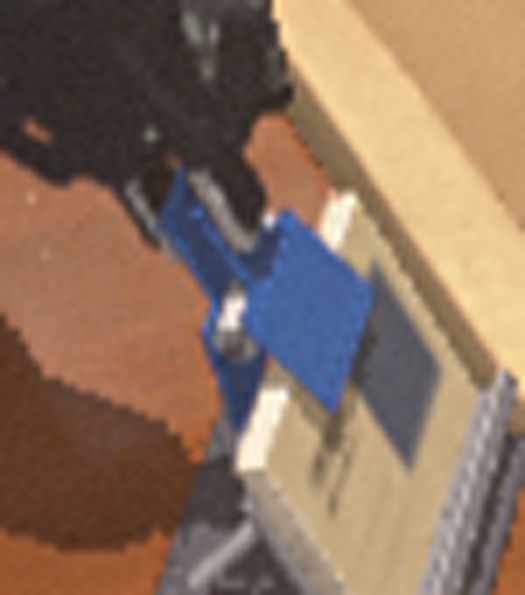

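View pics/z24.png

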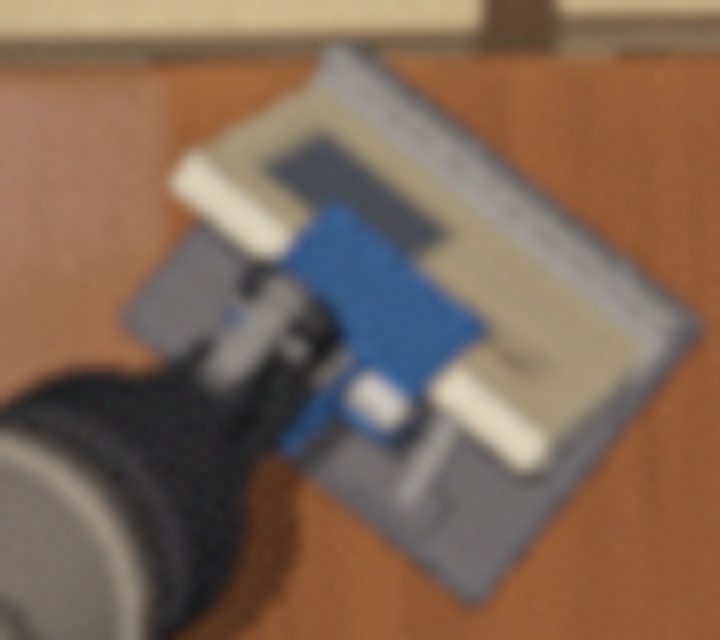

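Request:
apply_moves(increments=[[0, 1, 4, 0, 0, 0, 1], [0, 0, 5, 0, 0, 0, 1], [0, 0, 4, 0, 0, 0, 1], [0, 0, 3, 0, 0, 0, 1], [0, 0, 3, 0, 0, 0, 1], [0, 0, 3, 0, 0, 0, 1], [0, 0, 0, 0, 0, 0, 1], [0, 0, 0, 0, 0, 0, 1]])

```text
t: 26.45
eef_pos: [0.6024, 0.1887, 0.1206]
tool_rot: [0.242, 0.33, 0.908, -0.09]
contact_force: [-0.4, -0.3, -0.5]
gripper_width: 0.201
```

```bash
python3 sf.py
```

```text
t 26.45 p [0.6024 0.1887 0.1206] F [-0.3971 -0.3073 -0.52  ] w 0.201 q [-0.7397  0.4395  0.0601  1.9541  0.722   0.7892  1.2272]
x [-0.6645  0.5559 -0.4994] z [ 0.3802 -0.3239 -0.8664]
TCP e,u,n -1.5736987145468961 113.79785313907527 1.9539043829582547 pad bottom u 48.397853139075266 F e,u,n -0.4907844085740052 -0.39699765514912705 -0.35228708114978696
```

Request:
apply_moves(increments=[[0, -1.5, 4, 0, 0, 0, 1], [0, 0, 4, 0, 0, 0, 1], [0, 0, 3, 0, 0, 0, 1], [0, 0, 3, 0, 0, 0, 1], [0, 0, 3, 0, 0, 0, 1], [0, 0, 2, 0, 0, 0, 1], [0, 0, 2, 0, 0, 0, 1], [0, 0, 0, 0, 0, 0, 1]])

```text
t: 27.45
eef_pos: [0.6031, 0.1893, 0.1201]
tool_rot: [0.246, 0.331, 0.907, -0.09]
contact_force: [-1.0, -0.4, -0.1]
gripper_width: 0.198
```

```bash
python3 sf.py
```

```text
t 27.45 p [0.6031 0.1893 0.1201] F [-0.9739 -0.3768 -0.0743] w 0.198 q [-0.7456  0.441   0.0636  1.9567  0.7316  0.786   1.2133]
x [-0.6605  0.5559 -0.5047] z [ 0.3861 -0.325  -0.8633]
TCP e,u,n -0.6052119854040711 113.3057466572357 1.8285973809155642 pad bottom u 47.90574665723571 F e,u,n -0.914867555587044 0.18751134238916672 -0.473348783070365
```

```bash
python3 -c "
from plan import *
b=snap('scene','s17');a=snap('top','t17')
cv2.imwrite('pics/z25.png',crop(b,280,140,60,75,8));cv2.imwrite('pics/z26.png',crop(a,205,130,90,80,8))"
```

```text
(no output)
```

View pics/z25.png

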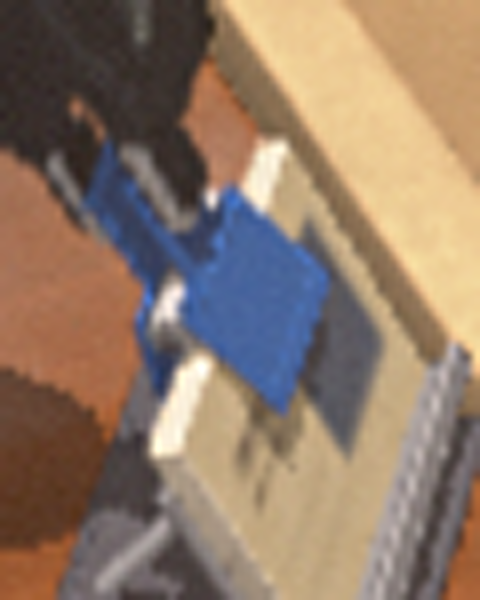

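View pics/z26.png

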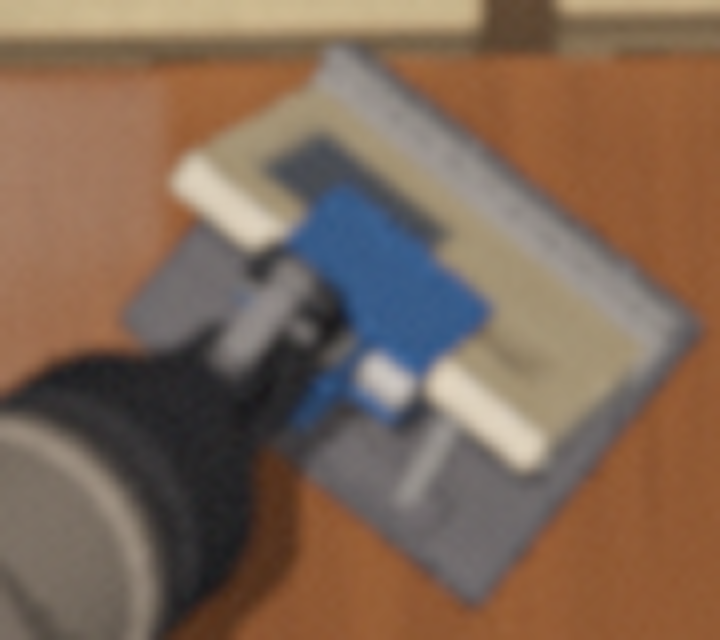

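```bash
python3 -c "
from plan import *
T=lambda x,y:((x+.5)/8-.5+205,(y+.5)/8-.5+130)
S=lambda x,y:((x+.5)/8-.5+280,(y+.5)/8-.5+140)
O=TOP-.09*u
for nm,a,b in (('lip+e',T(338,185),S(328,272)),('lip-e',T(492,308),S(283,413)),('barrel-e',T(390,385),S(167,305)),('up-e',T(425,378),S(190,320)),('padTc-e',T(548,457),S(178,462)),('padTb-e',T(524,472),S(152,455))):
    x,er=tri(a,b);d=x-O;print(nm,x,'err %.1f'%er,'stand e,u,n',(np.array([d@e,d@u,d@n])*1e3).round(1))
"
```

```text
lip+e [0.6491 0.1931 0.1061] err 1.2 stand e,u,n [31.9 84.8 23.2]
lip-e [0.6113 0.1479 0.1041] err 0.7 stand e,u,n [-27.1  83.   22.3]
barrel-e [0.5846 0.178  0.1344] err 1.5 stand e,u,n [-21.2 129.1   3.1]
up-e [0.5866 0.1675 0.1373] err 2.5 stand e,u,n [-27.9 127.5  11.6]
padTc-e [0.5656 0.1318 0.1198] err 3.8 stand e,u,n [-68.7 108.9   8.8]
padTb-e [0.5612 0.1391 0.1173] err 2.9 stand e,u,n [-66.  110.9   0.6]
```

Request:
apply_moves(increments=[[0, -2, 0, 0, 0, 0, 1], [0, 0, 0, 0, 0, 0, 1], [0, 0, 5, 0, 0, 0, 1], [0, 0, 5, 0, 0, 0, 1], [0, 0, 5, 0, 0, 0, 1], [0, 0, 4, 0, 0, 0, 1], [0, 0, 3, 0, 0, 0, 1], [0, 0, 3, 0, 0, 0, 1]])

```text
t: 28.55
eef_pos: [0.6048, 0.1895, 0.1187]
tool_rot: [0.25, 0.331, 0.905, -0.089]
contact_force: [-21.0, 2.6, 29.9]
gripper_width: 0.198
```

```bash
python3 sf.py
```

```text
t 28.55 p [0.6048 0.1895 0.1187] F [-21.0291   2.6388  29.9493] w 0.198 q [-0.751   0.4447  0.0679  1.9593  0.7444  0.7804  1.1967]
x [-0.6556  0.5559 -0.511 ] z [ 0.3933 -0.3264 -0.8595]
TCP e,u,n 0.6637662768128589 111.51537989357206 2.174950542776763 pad bottom u 46.115379893572054 F e,u,n -11.500392615443161 34.83865923891635 -0.44450081891535653
```

Request:
apply_moves(increments=[[0, 0, -2.5, 0, 0, 0, 1], [0, 0, 0, 0, 0, 0, 1], [0, -2.5, 0, 0, 0.8, 0, 1], [0, 0, 0, 0, 0, 0, 1], [0, 0, 0, 0, 0, 0, 1], [0, 0, 0, 0, 0, 0, 1], [0, 0, 0, 0, 0, 0, 1], [0, 0, 0, 0, 0, 0, 1]])

```text
t: 29.55
eef_pos: [0.6017, 0.1864, 0.1193]
tool_rot: [0.242, 0.333, 0.907, -0.088]
contact_force: [-0.7, 0.2, 0.9]
gripper_width: 0.195
```

```bash
python3 sf.py
```

```text
t 29.55 p [0.6017 0.1864 0.1193] F [-0.7438  0.2262  0.9344] w 0.195 q [-0.738   0.4372  0.0624  1.9611  0.7243  0.7801  1.2209]
x [-0.6614  0.5608 -0.498 ] z [ 0.381  -0.3207 -0.8672]
TCP e,u,n -3.705940314526419 112.25717654523532 2.1227402648518052 pad bottom u 46.85717654523532 F e,u,n -0.30501155342526964 1.1667796257740821 -0.1521318935441875
```

Request:
apply_moves(increments=[[0, 0, 0, 0, 0, 0, 0.3], [0, 0, 0, 0, 0, 0, 0], [0, 0, 0, 0, 0, 0, -0.3], [0, 0, 0, 0, 0, 0, -0.3], [0, 0, 0, 0, 0, 0, -0.3], [0, 0, -10, 0, 0, 0, -0.3], [0, 0, -25, 0, 0, 0, -0.3], [0, 0, -30, 0, 0, 0, -0.3]])

```text
t: 30.55
eef_pos: [0.5757, 0.206, 0.1763]
tool_rot: [0.242, 0.333, 0.907, -0.09]
contact_force: [-0.1, 0.1, 0.5]
gripper_width: 0.652
```

```bash
python3 sf.py; python3 -c "
from plan import *
b=snap('scene','s18');a=snap('top','t18')
cv2.imwrite('pics/z27.png',crop(b,280,140,60,75,8));cv2.imwrite('pics/z28.png',crop(a,205,130,90,80,8))"
```

```text
t 30.55 p [0.5757 0.206  0.1763] F [-0.0867  0.0701  0.4603] w 0.652 q [-0.7723  0.3458  0.0306  1.9381  0.6635  0.9084  1.2634]
x [-0.6615  0.5605 -0.4981] z [ 0.3781 -0.3243 -0.8671]
TCP e,u,n -5.463217707130591 177.7907806059034 2.4423621627930325 pad bottom u 112.39078060590339 F e,u,n -0.002037264439852837 0.4543596533816989 0.13358640558506552
```

View pics/z27.png

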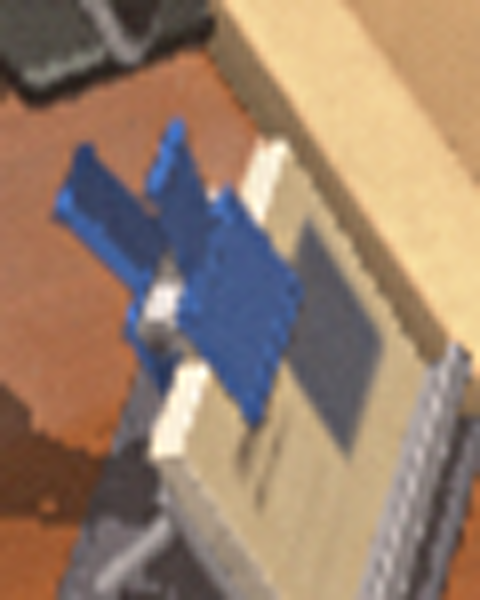

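View pics/z28.png

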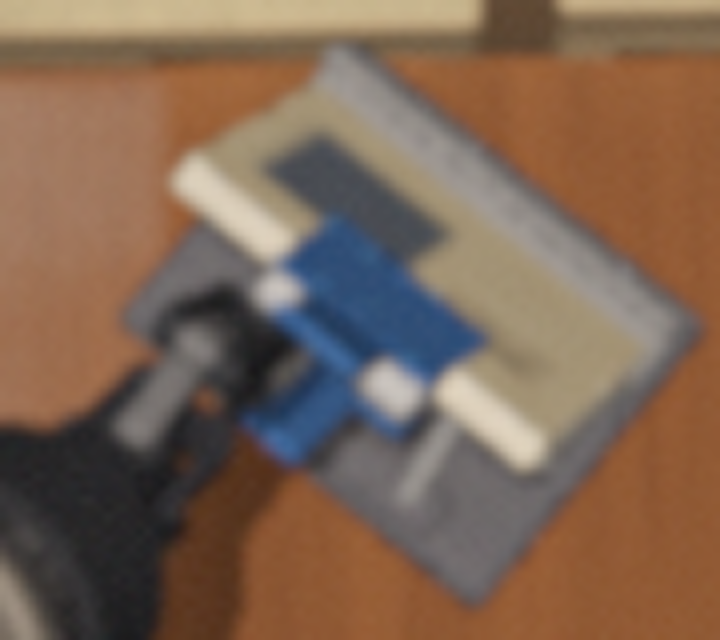

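```bash
python3 -c "
from plan import *
T=lambda x,y:((x+.5)/8-.5+205,(y+.5)/8-.5+130)
S=lambda x,y:((x+.5)/8-.5+280,(y+.5)/8-.5+140)
O=TOP-.09*u
for nm,a,b in (('lip+e',T(335,217),S(300,287)),('lip-e',T(486,338),S(253,425)),('barrel-e',T(392,390),S(162,303)),('padTc-e',T(548,457),S(178,462)),('padTc+e',T(200,150),S(288,143))):
    x,er=tri(a,b);d=x-O;print(nm,x,'err %.1f'%er,'stand e,u,n',(np.array([d@e,d@u,d@n])*1e3).round(1))
f=lambda X:((proj('scene',X)-[280,140]+.5)*8-.5).round(0)
g=lambda X:((proj('top',X)-[205,130]+.5)*8-.5).round(0)
for uu in (74,78,82,86): print(uu,f(O+(-29*e+uu*u+13.5*n)*1e-3),g(O+(-29*e+uu*u+13.5*n)*1e-3))
"
```

```text
lip+e [0.6402 0.1943 0.1018] err 1.1 stand e,u,n [27.1 84.9 14.5]
lip-e [0.6026 0.15   0.1004] err 0.2 stand e,u,n [-31.1  83.8  13.5]
barrel-e [0.5827 0.1774 0.1367] err 1.2 stand e,u,n [-22.8 131.7   3.3]
padTc-e [0.5656 0.1318 0.1198] err 3.8 stand e,u,n [-68.7 108.9   8.8]
padTc+e [0.6555 0.2334 0.1235] err 1.7 stand e,u,n [ 66.9 110.4  13.8]
74 [268. 442.] [491. 325.]
78 [262. 433.] [487. 329.]
82 [257. 424.] [483. 332.]
86 [251. 415.] [478. 335.]
```

```bash
python3 -c "
from plan import *
O=TOP-.09*u
f=lambda X:((proj('scene',X)-[280,140]+.5)*8-.5).round(0)
g=lambda X:((proj('top',X)-[205,130]+.5)*8-.5).round(0)
for uu in (114,118,122,126,130): print(uu,f(O+(-24*e+uu*u+3.5*n)*1e-3),g(O+(-24*e+uu*u+3.5*n)*1e-3))
print('padtop mid back/front',f(O+(-40*e+110*u+1*n)*1e-3),f(O+(-40*e+110*u+12*n)*1e-3),g(O+(-40*e+110*u+1*n)*1e-3),g(O+(-40*e+110*u+12*n)*1e-3))
b=cv2.imread('pics/s18.png');cv2.imwrite('pics/z29.png',crop(b,285,150,40,45,16))
"
```

```text
114 [186. 346.] [416. 374.]
118 [180. 337.] [412. 378.]
122 [174. 328.] [407. 381.]
126 [168. 319.] [403. 385.]
130 [162. 310.] [398. 388.]
padtop mid back/front [172. 394.] [203. 389.] [459. 411.] [479. 383.]
```

View pics/z29.png

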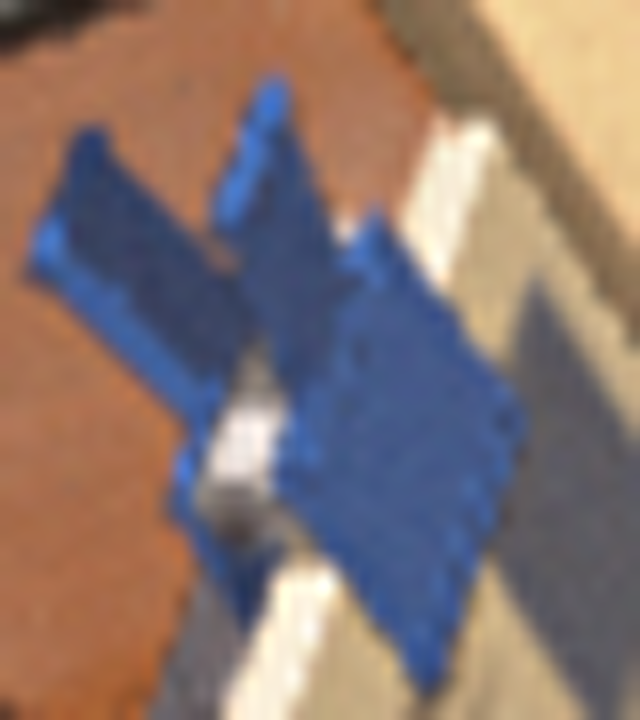

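Request:
apply_moves(increments=[[0, 3, 3, 0, 0, 0, 0.44], [0, 0, 0, 0, 0, 0, 0.44], [0, 0, 6, 0, 0, 0, 0.44], [0, 0, 7, 0, 0, 0, 0.44], [0, 0, 7, 0, 0, 0, 0.44], [0, 0, 5, 0, 0, 0, 0.44], [0, 0, 0, 0, 0, 0, 0.44], [0, 0, 0, 0, 0, 0, 0.44]])

```text
t: 31.65
eef_pos: [0.5896, 0.1993, 0.1501]
tool_rot: [0.242, 0.333, 0.907, -0.089]
contact_force: [0.1, -0.1, -0.7]
gripper_width: 0.284
```

```bash
python3 sf.py; python3 -c "
from plan import *
b=snap('scene','s19');a=snap('top','t19')
cv2.imwrite('pics/z30.png',np.hstack([crop(b,275,130,50,75,8),crop(a,212,140,50,75,8)]))"
```

```text
t 31.65 p [0.5896 0.1993 0.1501] F [ 0.1456 -0.1146 -0.6571] w 0.284 q [-0.7563  0.3907  0.044   1.9437  0.6883  0.8515  1.2471]
x [-0.6615  0.5606 -0.4981] z [ 0.3792 -0.3229 -0.8671]
TCP e,u,n -1.6330869831211359 147.67199077893127 2.340750417147784 pad bottom u 82.27199077893127 F e,u,n 0.005831783203896855 -0.6616784099756811 -0.16811154577361898
```

View pics/z30.png

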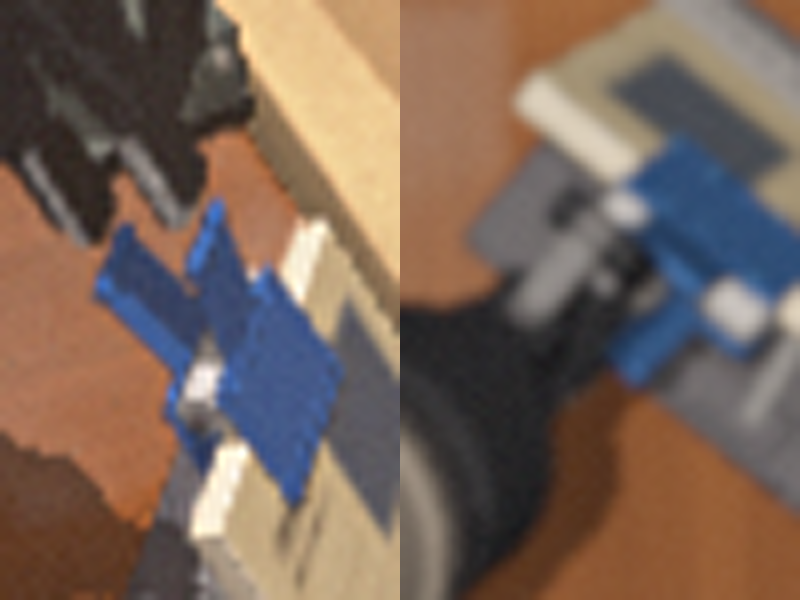

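Request:
apply_moves(increments=[[0, 0, 4, 0, 0, 0, 0.44], [0, 0, 4, 0, 0, 0, 0.44], [0, 0, 4, 0, 0, 0, 0.44], [0, 0, 4, 0, 0, 0, 0.44], [0, 0, 4, 0, 0, 0, 0.44], [0, 0, 4, 0, 0, 0, 0.44], [0, 0, 3, 0, 0, 0, 0.44], [0, 0, 3, 0, 0, 0, 0.44]])

```text
t: 32.75
eef_pos: [0.5982, 0.1974, 0.1401]
tool_rot: [0.246, 0.333, 0.906, -0.087]
contact_force: [-18.8, 1.1, 25.5]
gripper_width: 0.278
```

```bash
python3 sf.py; python3 -c "
from plan import *
b=snap('scene','s20');a=snap('top','t20')
cv2.imwrite('pics/z31.png',np.hstack([crop(b,280,140,50,75,8),crop(a,220,140,50,75,8)]))"
```

```text
t 32.75 p [0.5982 0.1974 0.1401] F [-18.755    1.1096  25.4809] w 0.278 q [-0.7529  0.4107  0.0525  1.945   0.7091  0.8239  1.2284]
x [-0.6568  0.5613 -0.5036] z [ 0.3879 -0.3212 -0.8639]
TCP e,u,n 2.451340028178171 135.06982134934216 4.03528686723479 pad bottom u 69.66982134934216 F e,u,n -11.209510923512584 29.606336560654565 -0.31870048364690184
```

View pics/z31.png

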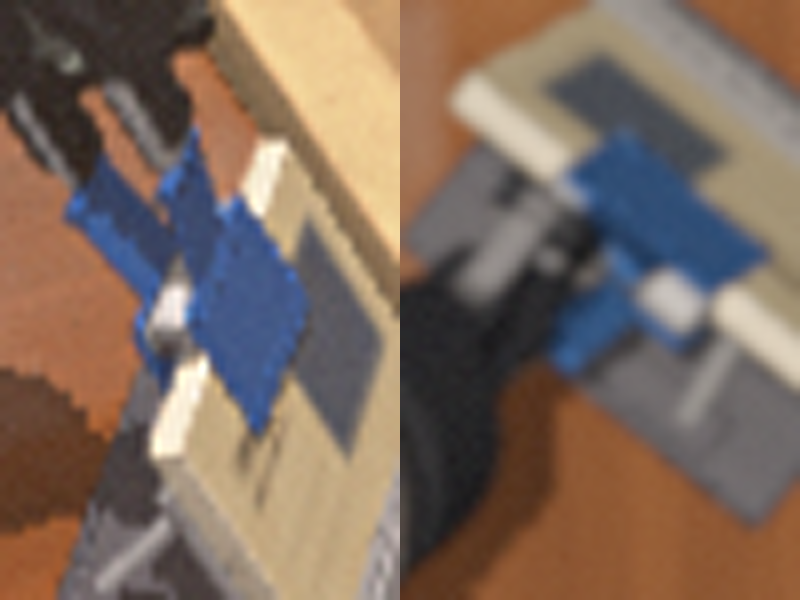

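Request:
apply_moves(increments=[[0, 0, -3, 0, 0, 0, 0.44], [0, -3, 0, 0, 0.6, 0, 0.44], [0, 0, 0, 0, 0, 0, 0.44], [0, 0, 4, 0, 0, 0, 0.44], [0, 0, 4, 0, 0, 0, 0.44], [0, 0, 4, 0, 0, 0, 0.44], [0, 0, 4, 0, 0, 0, 0.44], [0, 0, 4, 0, 0, 0, 0.44]])

```text
t: 33.85
eef_pos: [0.5975, 0.1956, 0.14]
tool_rot: [0.244, 0.335, 0.906, -0.085]
contact_force: [-28.4, 2.4, 39.5]
gripper_width: 0.283
```

```bash
python3 sf.py
```

```text
t 33.85 p [0.5975 0.1956 0.14  ] F [-28.3941   2.3818  39.5143] w 0.283 q [-0.7469  0.4074  0.0511  1.9473  0.7031  0.8202  1.2334]
x [-0.6565  0.5661 -0.4985] z [ 0.3845 -0.3174 -0.8668]
TCP e,u,n 0.6522569520311731 134.7389392665841 4.560607638184153 pad bottom u 69.3389392665841 F e,u,n -16.432998786868232 45.860047997342676 -0.4045447812953782
```

Request:
apply_moves(increments=[[0, 0, -5, 0, 0, 0, 0.44], [0, 0, -15, 0, 0, 0, 0.44], [0, 0, -25, 0, 0, 0, 0.44], [0, 0, -25, 0, 0, 0, 1], [0, 0, -20, 0, 0, 0, 1], [0, 0, 0, 0, 0, 0, 1], [0, 0, 0, 0, 0, 0, 1], [0, 0, 0, 0, 0, 0, 1]])

```text
t: 34.85
eef_pos: [0.5615, 0.2238, 0.2191]
tool_rot: [0.243, 0.336, 0.906, -0.087]
contact_force: [-0.9, -0.5, 0.1]
gripper_width: 0.0
```

```bash
python3 sf.py; python3 -c "
from plan import *
b=snap('scene','s21');a=snap('top','t21')
cv2.imwrite('pics/z32.png',crop(b,280,140,60,75,8));cv2.imwrite('pics/z33.png',crop(a,205,130,90,80,8))"
```

```text
t 34.85 p [0.5615 0.2238 0.2191] F [-0.8609 -0.5338  0.1433] w 0.000 q [-0.7992  0.2902  0.0123  1.9028  0.6267  0.9992  1.2844]
x [-0.657   0.566  -0.4981] z [ 0.3817 -0.32   -0.8671]
TCP e,u,n -0.9112223109179981 226.0876080690511 4.517733943989286 pad bottom u 160.68760806905112 F e,u,n -0.9624761584372042 0.2822453205420923 -0.20218375520378537
```

View pics/z32.png

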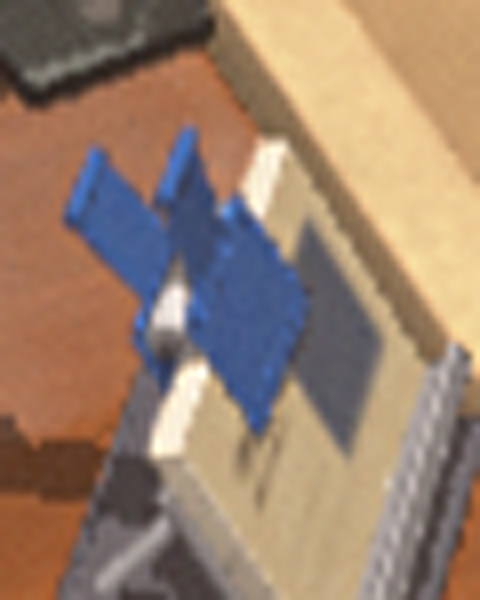

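View pics/z33.png

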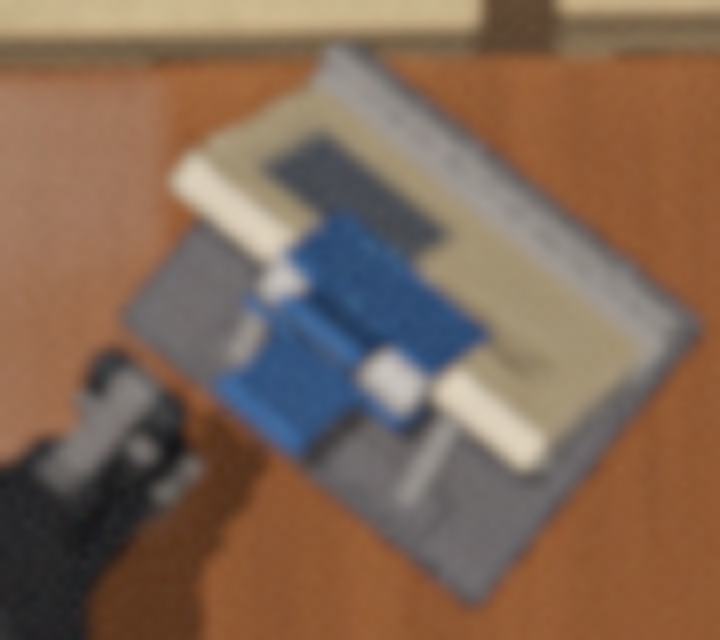

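```bash
python3 -c "
from plan import *
T=lambda x,y:((x+.5)/8-.5+205,(y+.5)/8-.5+130)
S=lambda x,y:((x+.5)/8-.5+280,(y+.5)/8-.5+140)
O=TOP-.09*u
for nm,a,b in (('lip+e',T(342,213),S(308,297)),('lip-e',T(493,332),S(259,434)),('barrel-e',T(395,390),S(168,308)),('padTc-e',T(548,457),S(178,462)),('padTc+e',T(200,150),S(288,143)),('lever b-e',T(296,452),S(70,220)),('lever b+e',T(218,380),S(97,150))):
    x,er=tri(a,b);d=x-O;print(nm,x,'err %.1f'%er,'stand e,u,n',(np.array([d@e,d@u,d@n])*1e3).round(1))
"
```

```text
lip+e [0.6421 0.1923 0.0984] err 1.3 stand e,u,n [26.8 80.5 15.2]
lip-e [0.6043 0.148  0.0976] err 0.7 stand e,u,n [-31.4  80.   14.4]
barrel-e [0.5836 0.1763 0.1351] err 2.5 stand e,u,n [-23.1 129.6   3.6]
padTc-e [0.5656 0.1318 0.1198] err 3.8 stand e,u,n [-68.7 108.9   8.8]
padTc+e [0.6555 0.2334 0.1235] err 1.7 stand e,u,n [ 66.9 110.4  13.8]
lever b-e [0.5635 0.2044 0.1548] err 2.6 stand e,u,n [-14.5 163.4 -15.5]
lever b+e [0.5836 0.2266 0.1559] err 0.8 stand e,u,n [ 15.4 163.7 -14. ]
```

```bash
python3 -c "
from plan import *
plan([.561,-.1145,.12],down(86.5),8)"
```

```text
[-17.7, -32.2, 24.3, 1.8, 3.4, 6.5]
[-22.6, -29.2, 24.0, 1.8, 3.4, 6.5]
[-27.2, -25.7, 23.3, 1.8, 3.4, 6.5]
[-31.2, -21.7, 22.3, 1.8, 3.4, 6.5]
[-34.7, -17.3, 20.9, 1.8, 3.4, 6.5]
[-37.6, -12.6, 19.2, 1.8, 3.4, 6.5]
[-39.8, -7.7, 17.2, 1.8, 3.4, 6.5]
[-41.4, -2.6, 14.9, 1.8, 3.4, 6.5]
```

Request:
apply_moves(increments=[[-15, -32, 15, 1.8, 3.4, 6.5, 1], [-22.6, -29.2, 20, 1.8, 3.4, 6.5, 1], [-27.2, -25.7, 23.3, 1.8, 3.4, 6.5, 1], [-31.2, -21.7, 22.3, 1.8, 3.4, 6.5, 1], [-34.7, -17.3, 20.9, 1.8, 3.4, 6.5, 1], [-37.6, -12.6, 19.2, 1.8, 3.4, 6.5, 1], [-39.8, -7.7, 17.2, 1.8, 3.4, 6.5, 1], [-38, -2.6, 10, 1.8, 3.4, 6.5, 1]])

```text
t: 35.95
eef_pos: [0.5504, -0.1087, 0.1289]
tool_rot: [-0.006, 0.737, 0.675, 0.001]
contact_force: [0.7, 0.1, 0.7]
gripper_width: 0.001
```

```bash
python3 -c "
from plan import *
st();plan([.561,-.1145,.085],down(86.5),3)"
```

```text
t 35.95 p [ 0.5504 -0.1087  0.1289] F [0.7365 0.0608 0.6922] w 0.001 q [-0.0779  0.3772  0.2111  1.904  -0.1126  0.8789  1.6744]
x [0.0877 0.9961 0.0096] z [-0.0066  0.0102 -0.9999]
[-1.7, 3.8, 14.6, -0.1, -0.2, -0.5]
[-1.7, 3.7, 14.6, -0.1, -0.2, -0.5]
[-1.7, 3.7, 14.6, -0.1, -0.2, -0.5]
```

Request:
apply_moves(increments=[[0, 4, 14, -0.1, -0.2, -0.5, 1], [0, 3.7, 14, -0.1, -0.2, -0.5, 1], [0, 3, 12, -0.1, -0.2, -0.5, 1], [0, 0, 4, 0, 0, 0, 1], [0, 0, 3, 0, 0, 0, 1], [0, 0, 3, 0, 0, 0, 1], [0, 0, 2, 0, 0, 0, 1], [0, 0, 2, 0, 0, 0, 1]])

```text
t: 36.95
eef_pos: [0.5608, -0.1112, 0.0713]
tool_rot: [-0.0, 0.729, 0.685, -0.002]
contact_force: [-0.9, -0.0, 8.2]
gripper_width: -0.0
```

```bash
python3 -c "
from plan import *
st()
b=snap('scene','s22');a=snap('top','t22')
cv2.imwrite('pics/z34.png',np.hstack([crop(b,280,210,65,90,6),crop(a,340,140,65,90,6)]))"
```

```text
t 36.95 p [ 0.5608 -0.1112  0.0713] F [-0.9217 -0.0234  8.2047] w -0.000 q [-0.0658  0.4683  0.1937  1.9239 -0.1219  0.7636  1.7044]
x [ 0.0624  0.998  -0.0027] z [-0.0032 -0.0025 -1.    ]
```

View pics/z34.png

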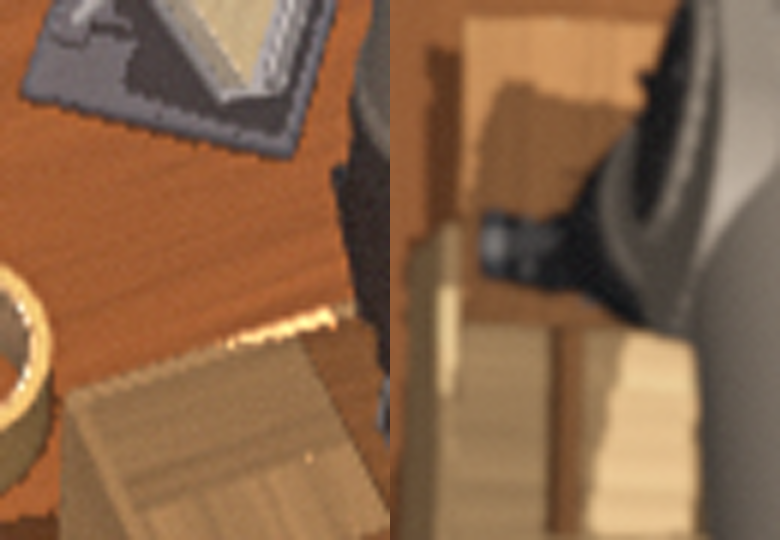

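Request:
apply_moves(increments=[[0, -6, 2.5, 0, 0, 0, 1], [0, -11, 2, 0, 0, 0, 1], [0, -11, 1.5, 0, 0, 0, 1], [0, -11, 1.5, 0, 0, 0, 1], [0, -11, 1.5, 0, 0, 0, 1], [0, -11, 1.5, 0, 0, 0, 1], [0, -11, 1.5, 0, 0, 0, 1], [0, -11, 1.5, 0, 0, 0, 1]])

```text
t: 38.05
eef_pos: [0.4994, -0.1077, 0.0714]
tool_rot: [0.017, 0.729, 0.684, 0.015]
contact_force: [2.3, 1.3, 11.1]
gripper_width: 0.005
```

```bash
python3 -c "
from plan import *
st()
b=snap('scene','s23');a=snap('top','t23')
cv2.imwrite('pics/z35.png',np.hstack([crop(b,280,240,65,90,6),crop(a,340,160,65,90,6)]))"
```

```text
t 38.05 p [ 0.4994 -0.1077  0.0714] F [ 2.293   1.2754 11.0998] w 0.005 q [-0.0698  0.3605  0.1922  2.1029 -0.1127  0.6426  1.7053]
x [ 0.0631  0.998  -0.002 ] z [ 0.0444 -0.0049 -0.999 ]
```

View pics/z35.png

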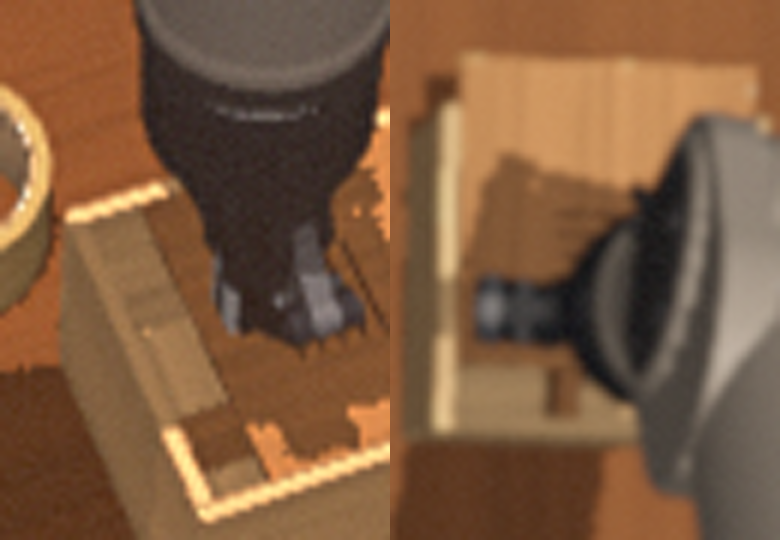

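Request:
apply_moves(increments=[[0, -6, 1.5, 0.6, 0, 0, 1], [0, -7, 1.5, 0.6, 0, 0, 1], [0, -7, 1.5, 0.6, 0, 0, 1], [0, -7, 1.5, 0.6, 0, 0, 1], [0, -6, 1.5, 0.4, 0, 0, 1], [0, -6, 1.5, 0.4, 0, 0, 1], [0, -5, 1.5, 0.4, 0, 0, 1], [0, -5, 1.5, 0.4, 0, 0, 1]])

```text
t: 39.15
eef_pos: [0.4723, -0.1064, 0.0713]
tool_rot: [0.008, 0.729, 0.684, 0.006]
contact_force: [3.7, -0.2, 4.7]
gripper_width: 0.002
```

```bash
python3 -c "
from plan import *
st()
b=snap('scene','s24');a=snap('top','t24')
cv2.imwrite('pics/z36.png',np.hstack([crop(b,280,240,65,90,6),crop(a,340,160,65,90,6)]))"
```

```text
t 39.15 p [ 0.4723 -0.1064  0.0713] F [ 3.7019 -0.2253  4.7075] w 0.002 q [-0.0728  0.3349  0.1957  2.1429 -0.1047  0.6521  1.7011]
x [ 0.064   0.9979 -0.0015] z [ 0.0201 -0.0028 -0.9998]
```

View pics/z36.png

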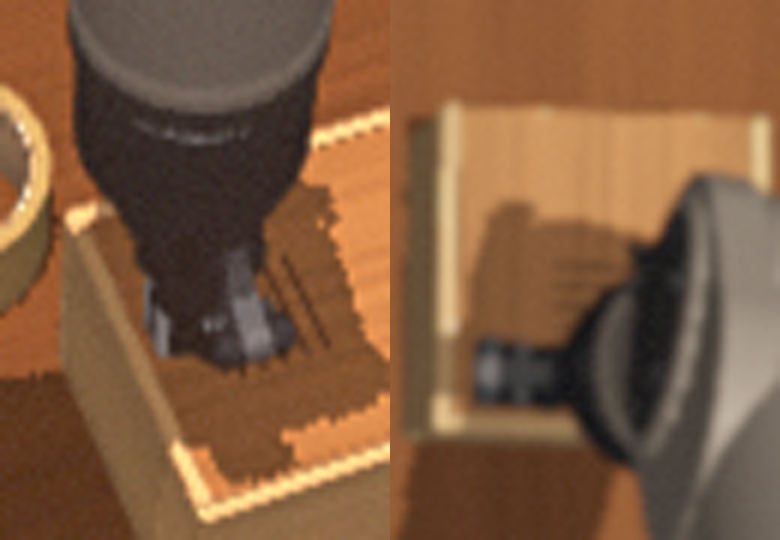

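Request:
apply_moves(increments=[[0, -2, 3, 0.4, 0, 0, 1], [0, -5, 3, 0.4, 0, 0, 1], [0, -5, 3, 0.3, 0, 0, 1], [0, -5, 3, 0, 0, 0, 1], [0, 0, -10, 0, 0, 0, 1], [0, 0, -30, 0, 0, 0, 1], [0, 0, -40, 0, 0, 0, 1], [0, 40, -40, 0, 0, 0, 1]])

```text
t: 40.25
eef_pos: [0.5049, -0.1092, 0.194]
tool_rot: [0.011, 0.73, 0.683, 0.01]
contact_force: [1.2, -0.1, -0.6]
gripper_width: 0.001
```

```bash
python3 -c "
from plan import *
st()
b=snap('scene','s25');a=snap('top','t25')
cv2.imwrite('pics/z37.png',np.hstack([crop(b,280,245,65,90,6),crop(a,340,160,65,90,6)]))"
```

```text
t 40.25 p [ 0.5049 -0.1092  0.194 ] F [ 1.1734 -0.1289 -0.6092] w 0.001 q [-0.1054  0.2024  0.2281  1.9711 -0.0578  0.9442  1.6552]
x [ 0.0662  0.9978 -0.0002] z [ 0.0297 -0.0022 -0.9996]
```

View pics/z37.png

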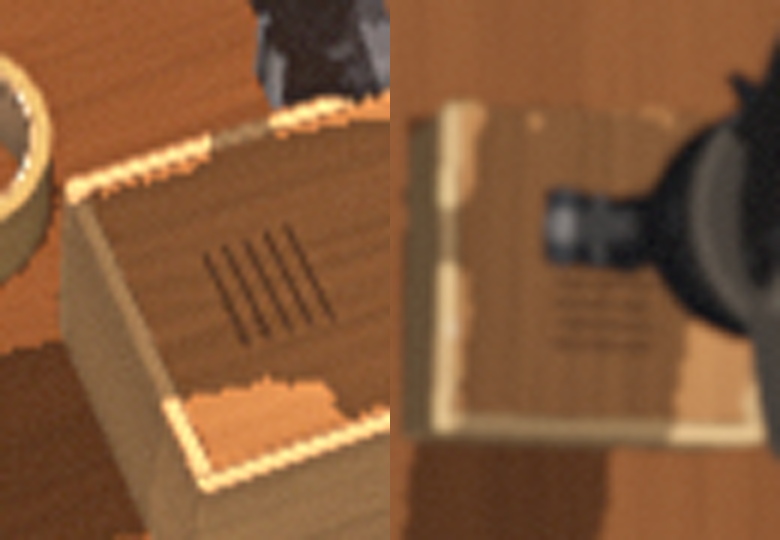

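Request:
apply_moves(increments=[[-10, 0, -30, 0, 0, 0, 1], [-20, 20, -40, 0, 0, 0, 1], [-30, 30, -40, 0, 0, 0, 1], [-30, 30, -40, 0, 0, 0, 1], [0, 0, 0, 0, 0, 0, 1], [0, 0, 0, 0, 0, 0, 1], [0, 0, 0, 0, 0, 0, 1], [0, 0, 0, 0, 0, 0, 1]])

```text
t: 41.35
eef_pos: [0.5772, -0.2035, 0.3501]
tool_rot: [0.012, 0.729, 0.685, 0.011]
contact_force: [-0.2, -0.5, 0.5]
gripper_width: 0.0
```

```bash
python3 -c "
from plan import *
st()
b=snap('scene','s26');a=snap('top','t26')
cv2.imwrite('pics/z38.png',crop(b,280,245,100,90,8)[:600]);cv2.imwrite('pics/z39.png',np.hstack([crop(b,160,120,200,200,2),crop(a,130,100,200,200,2)]))"
```

```text
t 41.35 p [ 0.5772 -0.2035  0.3501] F [-0.1588 -0.5187  0.5225] w 0.000 q [ 0.0028  0.2543  0.3023  1.5502 -0.0861  1.3175  1.824 ]
x [0.0618 0.9981 0.0009] z [ 0.0325 -0.0012 -0.9995]
```

View pics/z38.png

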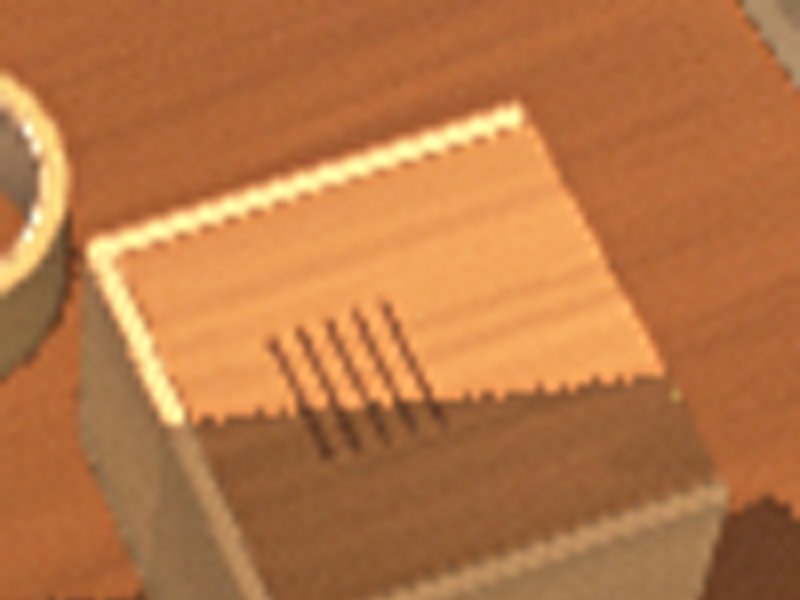

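View pics/z39.png

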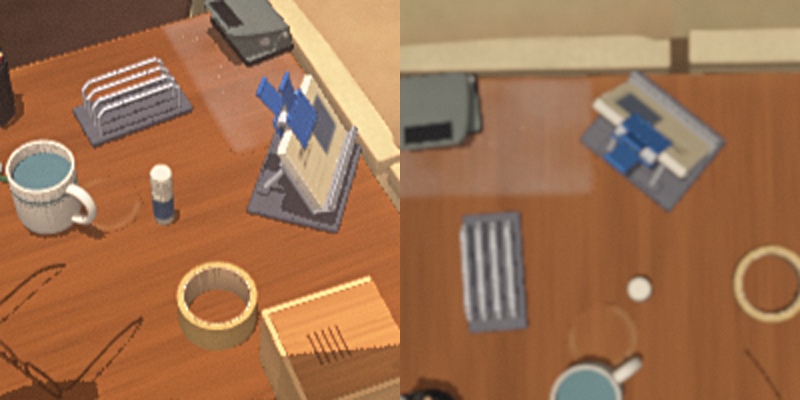

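```bash
python3 -c "
from station import bot
print(bot.hand_in())"
```

```text
the job is handed in; nothing more can be done
None
```

The job is handed in at about 41.5 s of the 64 s. The pad is on the stand, clipped to the board, and the box lid is shut again. No verdict was reported.

**Last checks**
- **Pad:** It stands in the ledge with its cover outwards and the same edge up. Its back is on the board, and it is centred to about 1 mm.
- **Clip:** It sits about 1–2 mm from the pad's middle. After release it sat a few millimetres high, so I pushed it down again on its lever ends. It then held firm at 46 N with no further movement.
- **Lid:** No gap is visible at the fixed wall, and the other end looks flush.
- **Bystanders:** The tape roll and glue stick look unmoved in the last pictures, and nothing has fallen.

**What disagreed**
- **Clip depth:** The two cameras put the jaw lips about 30 mm below the pad's top, against roughly 33 mm if fully seated. That is slightly more than the 2 mm calibration error. By either figure the jaws bite about 14 mm or more onto the board.
- **Fingertips:** They appeared about 30 mm farther back along the fingers than the reported tool point, and about 5 mm to one side. The first two tries at the pad closed above it. I corrected for this by eye and by contact.
- **Push force:** The 46 N push was fingertips on the levers. It is above the 40 N limit set for the arm and gripper body, and well below the 120 N wrist limit.

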